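Level a balance stone: pry it up, park the bar, slip the shim in

TASK

The marble balance stone has a worn front foot and slopes towards its front. Lay the red-handled pry bar over the roller of the blue lever stand with its toe under the stone's front edge, press the handle down until the front foot is well clear and park the bar under the stand's keeper, so that it holds the stone up while you slide the aluminium shim squarely under the front foot until its upright stop meets the stone. Then free the bar, let the stone down gently onto the shim so that it is level, and draw the bar out clear of the stone, leaving the stone in its place, the cup on it and the things around undisturbed, and without forcing anything or touching the stone with the hand.

Things in the scene. Friction and masses are not known exactly. Their poses are not given: they have to be found in the camera images.
- stone: white veined marble slab 200 (x) x 190 (y) x 36 mm, 3 to 5 kg, on three rubber feet of 24 mm diameter. Own frame: -x is the front (faces the stand), z up, origin level with the rear soles under the centre; slab underside z=24, top z=60. Rear feet 24 high at (75, +-70), front foot 18 high at (-75, 15): it starts 0.04 rad nose-down.
- stone_foot (a point): centre of the sole of the stone's worn front foot (on the worktop at the start; 6 mm up when the stone is level)
- stone_front (a point): point on the stone's front bottom edge straight in front of the front foot (stone frame -100, 15, 24 mm), about 17 mm above the worktop at the start; the shim's stop belongs against it
- stone_pry (a point): point on the stone's front bottom edge where the pry bar's toe belongs (stone frame -100, -45, 24 mm), about 17 mm above the worktop at the start; in line with the lever stand to within 6 mm
- stand: blue lever stand fixed to the worktop. Own frame: origin on the worktop below the roller, +x to the stone (front edge about 55 mm away), z up. Steel roller across y, 12 mm diameter, top at z=26 (a bar on it with its toe down slopes about 0.35 rad), between two cheeks 28 mm apart (y=+-14), 16 mm long in x, top z=38. Base plate 5 mm thick, x=-120 to 30, y=-31 to 19.
- keeper (a point): middle of the free end of the keeper finger's underside (stand frame -85, -9, 41.5 mm). Dark steel finger, 14 mm long in x, 8 mm thick, from here to a post whose inner face is at y=-28; open on the +y side. The bar goes down past it on the +y side, then sideways (-y) under it; so parked (slope about 0.04 rad) it keeps the front foot some 9 mm up.
- bar: straight steel pry bar, 265 mm, 0.22 kg, flat underside; starts lying flat. Own frame: origin on the underside at the yellow mark (belongs over the roller), +x to the toe, z up. Shaft 14 wide x 12 high, x=-172 to 13; toe blade 20 wide, 8 mm thick at x=18, tapering on top to 3.5 mm at the tip x=70; red handle 18 wide x 16 high, x=-195 to -105.
- bar_grip (a point): centre of the bar's red handle (bar frame -150, 0, 8 mm)
- bar_tip (a point): tip of the bar's toe (bar frame 70, 0, 1.7 mm)
- shim: aluminium shim, 0.15 kg, lying flat. Own frame: +x is the nose, z up, origin under the front face of its upright stop. Plate 36 wide, 6 thick from x=-40 to 45, then a 4 mm nose to x=57; stop 7 thick (x=-7 to 0), 36 wide, up to z=45; yellow pull tab x=-41 to -27, 16 wide (y), up to z=46.
- shim_grip (a point): point in the shim's yellow pull tab (shim frame -34, 0, 30 mm); grip it across its 16 mm width
- shim_pad (a point): point on the shim plate's top that belongs under the centre of the front foot (shim frame 25, 0, 6 mm)
- centrifuge: teal bench centrifuge, fixed, close to the work: keep the hand and wrist clear of it. Own frame: x=-228 to 198, y=+-183, up to z=224 mm; its open lid stands up to 0.65 m at the back. Its front faces the robot side (-x).
- cup: white sample cup with red lid, 64 diameter x 72 mm, standing loose on the stone; origin at the centre of its base
- roll: white label roll, 66 diameter x 24 mm, bystander; origin at the centre of its base
- amber: amber bottle with black cap, 73 diameter x 155 mm, bystander; origin at the centre of its base
There are look-alikes about, which are no part of the job. What is shaped like the shim but orange is not meant.

How it is judged:
By the outcome, as a careful person would: the job done as asked, in the order asked, and still so for the second after the job is handed in, with the robot touching nothing.
It also fails if it takes over 72 s, if anything falls off the work surface, if the arm or the gripper's body presses on something with over 40 N, if the wrist force passes 120 N, or if a joint passes its speed limit or range.

ROBOT

A 6-joint arm with a two-finger parallel gripper is mounted at the origin on a cart in front of the work surface, level with it; the furniture and walls round the work are solid. World frame = base frame: x ahead of the robot, y to its left, z up, the work surface at z = 0. Lengths are in m, angles in rad, forces in N, time in s.
With the tool pointing down it reaches from about 0.3 to 0.775 m from the base axis. Payload 14.6 kg.
Tool frame: the origin (TCP) lies on the mounting face of the last link; the fingertips stand 199 mm ahead of it and the grasp point (between the pads) lies 180 mm ahead of it; z points along the fingers, y is the line along which they close (so a half turn about z gives the same grasp; the last joint's range is limited). The gripper opens to 94 mm and grips with 3 to 60 N. Pads are 16 mm wide; open, the fingers measure 119 mm over their backs; the gripper's body (75 mm by 177 mm) begins 78 mm behind the grasp point.
Start: joints at [-1.178, 0.3, 1.521, -0, 1.321, -0.067], TCP at [0.244, -0.493, 0.405] pointing down, gripper open.
Joint ranges: [-3.03, 3.03], [-0.79, 2.21], [0.23, 2.52], [-1.04, 4.18], [0, 3.07], [-2.55, 2.55]. Speed limits (rad/s): [2.22, 2.22, 2.57, 3.14, 3.14, 3.14].

INTERFACE

Orientations are given as [roll, pitch, yaw] about the fixed x, y, z axes, in that order (R = Rz(yaw) Ry(pitch) Rx(roll)).
In Python, from station import telemetry, cams, workorder, finder gives the robot as it stands.
- The arm moves only by the tool jog_arm, never from a script. Its argument "rows" is a list of rows, each an object with "gripper": the finger opening in m, from 0 to 0.094; "slide": the shift along the tool's x, y, z in m, a list of three; "spin": the turn about the tool's z in rad. In form: [{"gripper": gripper, "slide": [tx, ty, tz], "spin": spin}, ...]. A call has 1 to 8 rows; each row is the pose to reach, as a shift and turn from the pose commanded when the call began, along the tool's axes at that moment; what a row does not reach only later rows make up. A row lasts 1/10 s, in which the tool goes at most 50 mm and 8.59 degrees, less where a joint would pass 70% of its speed; a pose out of reach is approached as far as the arm can. A call with a gripper value outside its range is refused whole. The fingers move at their own pace and stop on an object; "squeeze" is the grip in N (left out, the last holds). Time passes only in rows, so rows that repeat a pose let the fingers close. It gives the time, the measured TCP pose, the force, the opening and the grip force at its end, in the units of the state.
- telemetry.get_obs(): the state, without advancing time (a new reading comes with each control period).
- cams.camera(name): name is "side" or "top"; returns (picture, depth): 400x640x3 uint8, red, green, blue; 400x640 float32, m along the optical axis (not along the pixel's ray), 0 where there is no reading.
- cams.camera_info(name): a dict with "camera_matrix" (3x3 intrinsics, pixels), "R" (3x3) and "t" (3): a world point X has camera coordinates R X + t. Camera axes: x right, y down, z forward; pixel columns grow to the right and rows downward; lengths in m; the calibration is good to about 2 mm. A picture is of the moment at which its call begins. camera_info takes no time and is no camera call.
- workorder.hand_in(): hands the job in; it is judged then, once.
Trained networks look in the newest picture that a camera, given by its name, has taken for a name from the list of things; names that differ only in an ending like _2 or _b are one class to them, and where a whole thing is asked for, a point or a joint stands for the part that bears it (a point fixed in the world has none). Each returns a list of dicts, best first, with "confidence" (0 to 1); they miss things now and then, are a little off and sometimes report something else, mostly with a low value. They report only what shows in the picture. A call takes as long as a camera call. They do not tell look-alikes from the thing itself.
- finder.find_in(target, camera): "point" ([x, y, z] in m, in world coordinates, good to about 4 mm: the middle of the surface that is visible of it).
- finder.masks_of(target, camera): "region" (400x640 bool, what is visible of it).
The state is a dict: "time_s": time; "qpos": joint angles; "joint_vel": joint speeds; "tau": joint torques, N m; "ee_pos": TCP position; "eef_rot": TCP orientation; "force": force on the tool from outside, world axes, zero at the start; "moment": the same for the moment, N m; "grip_width": finger opening in m; "grip_force": force on a finger pad.
Only numpy, scipy, OpenCV 4.12 (cv2) and the standard library are available. Lean on these libraries where they do the work, as an engineer would, in place of code of your own. Each camera call takes 0.05 s, during which the arm holds its last target. There are 200 camera calls.

## Working session

There is one attempt and no reset: what is moved stays moved. The work goes in short steps, Python scripts to look and compute and a tool call to move; the robot and the scene stay as the last step left them, time stands still between calls to the robot, and variables do not carry over. Pictures are saved under pics/ and viewed, at most 10 in all, crops included, and the job is handed in when it is done.

Besides the shell and the picture viewer there is one more tool, called after ">>>" as name(argument=value, ...) on one line, values as JSON. jog_arm: Moves the arm, as the interface text tells. Its arguments: {"type":"object","properties":{"rows":{"type":"array","items":{"type":"object","properties":{"gripper":{"type":"number"},"slide":{"type":"array","items":{"type":"number"}},"spin":{"type":"number"}}}},"squeeze":{"type":"number"}},"required":["rows"]}

```bash
ls; mkdir -p pics
cat > h.py <<'E'
import numpy as np,cv2
from station import telemetry,cams,workorder,finder
def snap(n,f=None):
    p,d=cams.camera(n)
    if f: cv2.imwrite('pics/'+f,p[:,:,::-1])
    return p,d
def cloud(n,d):
    i=cams.camera_info(n);K,R,t=[np.array(i[k]) for k in('camera_matrix','R','t')]
    v,u=np.mgrid[:400,:640]
    c=np.stack([(u-K[0,2])/K[0,0]*d,(v-K[1,2])/K[1,1]*d,d],-1)
    return (c-t)@R
def proj(n,X):
    i=cams.camera_info(n);K,R,t=[np.array(i[k]) for k in('camera_matrix','R','t')]
    c=R@np.array(X)+t; c=K@c; return (c[:2]/c[2]).round(0)
def state():
    o=telemetry.get_obs()
    print({k:np.round(o[k],4).tolist() for k in('time_s','qpos','ee_pos','eef_rot','force','moment','grip_width','grip_force')})
E
python3 - <<'E'
from h import *
for c in('top','side'):
    p,d=snap(c,c+'0.png'); np.savez('pics/'+c+'0.npz',p=p,d=d)
    i=cams.camera_info(c);print(c,-np.array(i['R']).T@i['t'],np.round(i['camera_matrix'],1).tolist())
    for n in('stone','stone_pry','stone_front','stand','keeper','bar','bar_grip','bar_tip','shim','shim_grip','shim_pad','cup','roll','amber','centrifuge'):
        for r in finder.find_in(n,c)[:3]: print(n,np.round(r['point'],3),round(r['confidence'],2),proj(c,r['point']))
state()
E
```

```text
pics
top [-0.09567499  0.30446967  1.66712063] [[447.0, 0.0, 315.4], [0.0, 447.0, 201.2], [0.0, 0.0, 1.0]]
stone [ 0.521 -0.38   0.058] 0.73 [432. 172.]
stone_pry [ 0.525 -0.383  0.053] 0.9 [432. 171.]
stone_front [ 0.522 -0.384  0.057] 0.69 [432. 171.]
stand [ 0.457 -0.152  0.006] 0.58 [382. 206.]
keeper [ 0.458 -0.148  0.007] 0.63 [381. 206.]
bar [0.4   0.259 0.012] 0.9 [286. 247.]
bar [0.469 0.273 0.01 ] 0.45 [278. 231.]
bar_grip [0.4   0.254 0.013] 0.55 [287. 246.]
bar_tip [0.397 0.254 0.012] 0.68 [288. 247.]
bar_tip [0.464 0.276 0.007] 0.23 [278. 233.]
shim [0.259 0.27  0.004] 0.74 [293. 283.]
shim [0.588 0.308 0.01 ] 0.66 [262. 206.]
shim [0.467 0.274 0.008] 0.62 [278. 232.]
shim_grip [0.441 0.658 0.006] 0.69 [181. 266.]
shim_grip [0.588 0.306 0.004] 0.67 [263. 207.]
shim_grip [0.467 0.274 0.009] 0.64 [278. 232.]
shim_pad [0.439 0.657 0.006] 0.83 [182. 266.]
shim_pad [0.254 0.269 0.002] 0.76 [294. 284.]
shim_pad [0.468 0.277 0.005] 0.73 [277. 232.]
cup [ 0.536 -0.41   0.13 ] 0.52 [442. 158.]
roll [0.402 0.256 0.012] 0.62 [287. 246.]
amber [ 0.361 -0.46   0.121] 0.84 [472. 196.]
[... 747 characters left out ...]
rip [0.46  0.301 0.02 ] 0.66 [278. 196.]
shim_grip [0.444 0.657 0.008] 0.64 [209. 179.]
shim_pad [0.257 0.266 0.006] 0.77 [264. 234.]
shim_pad [0.444 0.658 0.01 ] 0.47 [208. 178.]
shim_pad [0.595 0.306 0.019] 0.41 [289. 175.]
cup [0.401 0.326 0.015] 0.36 [267. 204.]
roll [0.401 0.327 0.015] 0.55 [267. 205.]
roll [ 0.33  -0.296  0.026] 0.47 [397. 260.]
amber [ 0.33  -0.49   0.075] 0.59 [448. 269.]
amber [ 0.443 -0.362  0.052] 0.33 [421. 240.]
{'time_s': 1.6, 'qpos': [-1.1776, 0.2999, 1.521, 0.0, 1.3207, -0.0666], 'ee_pos': [0.2441, -0.4929, 0.4046], 'eef_rot': [-3.1416, -0.0, 0.4598], 'force': [0.244, 0.1761, 0.519], 'moment': [-0.0147, -0.0413, 0.05], 'grip_width': 0.0939, 'grip_force': 0.0}
```

Run:
```python
from h import *
a=np.load('pics/top0.npz')['p'][130:310,150:510,::-1];cv2.imwrite('pics/a.png',cv2.resize(a,(800,400),interpolation=3))
a=np.load('pics/side0.npz')['p'][120:340,170:490,::-1];cv2.imwrite('pics/b.png',cv2.resize(a,(800,550),interpolation=3))
```

```text
(no output)
```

View pics/a.png

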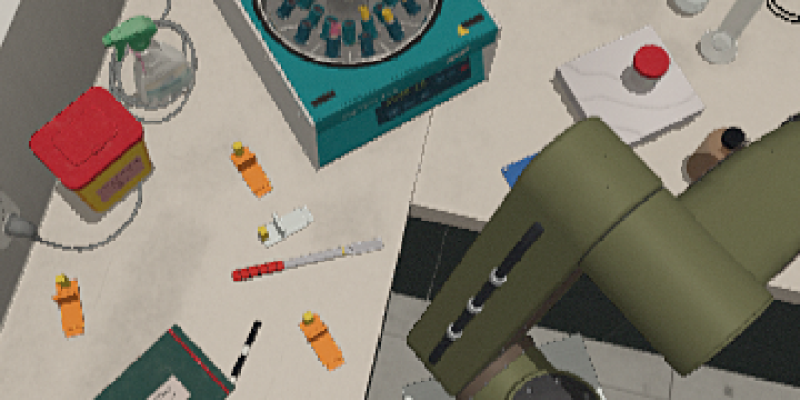

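View pics/b.png

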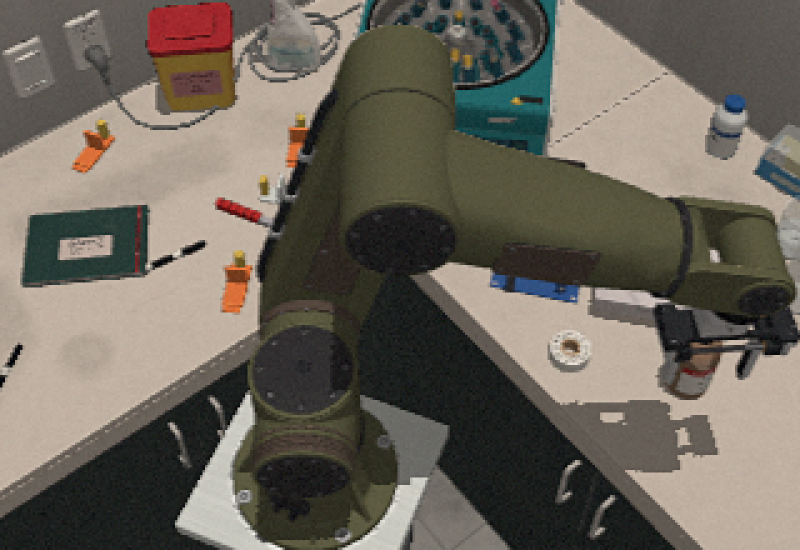

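```bash
cat >> h.py <<'E'
def pca(P):
    m=P.mean(0);q=P-m;w,v=np.linalg.eigh(q[:,:2].T@q[:,:2]/len(P));d=v[:,1];a=q[:,:2]@d;n=np.array([-d[1],d[0]]);b=q[:,:2]@n
    return m,d,np.percentile(a,[0,2,98,100]),np.percentile(b,[0,2,98,100]),w
E
python3 - <<'E'
from h import *
z=np.load('pics/top0.npz');p=z['p'].astype(int);d=z['d'];C=cloud('top',d)
r,g,b=p[...,0],p[...,1],p[...,2]
box=np.zeros((400,640),bool);box[215:275,235:335]=1
red=box&(r>120)&(g<70)&(b<70)
m,dr,ra,rb,w=pca(C[red]);print('red',red.sum(),m.round(4),dr,ra.round(4),rb.round(4),np.degrees(np.arctan2(dr[1],dr[0])))
# plane height of table & things above it
print('table z',np.median(C[240:250,300:330,2]), np.median(C[200:205,250:255,2]))
np.set_printoptions(linewidth=250)
print((C[222:258,250:330,2]*1000).round()[::3,::3].astype(int))
f=box&(C[...,2]>0.0045)
n,l,s,c=cv2.connectedComponentsWithStats(f.astype(np.uint8))
for i in range(1,n):
    if s[i,4]>25:
        m,dr,ra,rb,w=pca(C[l==i]);print(s[i],m.round(4),dr.round(3),ra.round(3),rb.round(3))
E
```

```text
red 86 [0.4041 0.3379 0.0146] [0.05025756 0.99873629] [-0.0427 -0.041   0.0421  0.0433] [-0.0103 -0.0083  0.0073  0.0089] 87.11924051721877
table z 0.0007463253675274423 -0.0006561578412956304
[[   3    4   -3   -2   -2   -6   -1   -3    7    2   -2    0   -1    5    3    1    1    8    5  -11   -3    2   -6    4 1667   -9   -1]
 [  -5    5    1    0   -8   -5   -2    3   -1   -5   -3    1    1    0    0   -4   -9   -6    4    6   -6   -3    0    0   -6   -2   -2]
 [  -4    4   -5   -2    8    2   -7    3   43    4    1    4    6    7   -3    7    8    0   -7   -4    9    2    2    6    5    3    1]
 [   6    5   -2    3    3    1    6    5   22    0    4    3    0    2   -1    1   -5    1   -1   -3   -4   -7    5    4    0    6   -3]
 [   1   -2    1 1667    2    3   45    9    3   38    7    4   -1   -2   -3   -4    1    4   -4    1   -2   -1   -4    1    0   -5   -5]
 [   0   -5   -6    1   -1   -2   34    5    2   -3   -3   -6    0   -7    0   -4   -3    2   -5   -5   -4   -1   -9    4   -1   -2   -5]
 [  -1    2    1   -8    0    3   -5    6  -16   -2    2   -1   -3   -6   -8   
[... 410 characters left out ...]
3   -9    4    0    6   -2   -6    1   -2    4    0    0  -50]
 [  -1    0   15   16    9   18   17   11   10   -2    5   -6   -1    4  -12   -4    6   -1    1    4   -3    3   15    3    1   -7 -519]
 [  -8   -6   15   10   -4    4   -4   -2    1    1    9   -4    1   -5   -5   -4   -3   -6   -3   -8   -1   -4    1   -5    4   -2 -565]]
[265 222  19  17 130] [0.4693 0.2874 0.0192] [-0.513  0.858] [-0.045 -0.04   0.035  0.035] [-0.032 -0.025  0.022  0.024]
[253 238  68  19 277] [0.3985 0.2707 0.0177] [0.046 0.999] [-0.144 -0.135  0.11   0.116] [-0.018 -0.014  0.008  0.495]
[286 270   9   5  30] [0.295  0.2738 0.0299] [-0.219  0.976] [-0.015 -0.014  0.012  0.013] [-0.011 -0.009  0.007  0.007]
```

```bash
cat >> h.py <<'E'
def rayz(n,uv,z):
    i=cams.camera_info(n);K,R,t=[np.array(i[k]) for k in('camera_matrix','R','t')]
    o=-R.T@t;uv=np.atleast_2d(uv).astype(float)
    r=np.c_[(uv-K[[0,1],[2,2]])/K[[0,1],[0,1]],np.ones(len(uv))]@R
    return o+r*((z-o[2])/r[:,2])[:,None]
def maskpts(m,n,z):
    v,u=np.nonzero(m);return rayz(n,np.c_[u,v],z)
E
python3 - <<'E'
from h import *
z=np.load('pics/top0.npz');p=z['p'].astype(int)
r,g,b=p[...,0],p[...,1],p[...,2]
box=np.zeros((400,640),bool);box[215:275,235:335]=1
red=box&(r>120)&(g<70)&(b<70)
m,dr,ra,rb,w=pca(maskpts(red,'top',.016));print('red',m.round(4),dr,ra.round(4),rb.round(4))
for n in('bar','shim'):
  for x in finder.masks_of(n,'top')[:4]:
    M=x['region'];v,u=np.nonzero(M)
    q=maskpts(M,'top',.012 if n=='bar' else .006)
    m,dr,ra,rb,w=pca(q);print(n,round(x['confidence'],2),M.sum(),u.mean().round(),v.mean().round(),p[M].mean(0).round(),m.round(4),dr.round(3),ra.round(3),rb.round(3))
yel=box&(r>150)&(g>120)&(b<90);v,u=np.nonzero(yel);print(np.c_[u,v,rayz('top',np.c_[u,v],.012).round(3)].tolist())
E
```

```text
red [0.4037 0.3379 0.016 ] [0.05099153 0.99869909] [-0.0427 -0.041   0.0421  0.0433] [-0.0074 -0.0072  0.0076  0.0084]
bar 0.76 364 285.0 247.0 [165. 125. 119.] [0.3985 0.2627 0.012 ] [0.059 0.998] [-0.141 -0.133  0.117  0.123] [-0.013 -0.011  0.011  0.014]
bar 0.27 1763 431.0 171.0 [186. 179. 174.] [ 0.5448 -0.4007  0.012 ] [0.618 0.786] [-0.139 -0.122  0.118  0.135] [-0.142 -0.122  0.086  0.101]
shim 0.71 261 294.0 283.0 [203. 129.  59.] [0.2564 0.2681 0.006 ] [-0.963 -0.271] [-0.054 -0.048  0.048  0.051] [-0.019 -0.018  0.018  0.02 ]
shim 0.69 194 263.0 207.0 [191. 116.  48.] [0.5862 0.3062 0.006 ] [-0.965 -0.263] [-0.056 -0.05   0.048  0.052] [-0.017 -0.016  0.016  0.017]
shim 0.6 234 181.0 267.0 [194. 117.  46.] [0.437  0.6616 0.006 ] [-1.  0.] [-0.054 -0.049  0.049  0.052] [-0.019 -0.016  0.017  0.019]
shim 0.57 220 278.0 232.0 [184. 183. 169.] [0.4689 0.2747 0.006 ] [-0.24   0.971] [-0.049 -0.046  0.043  0.046] [-0.021 -0.018  0.019  0.02 ]
[[263.0, 215.0, 0.551, 0.313, 0.012], [264.0, 215.0, 0.549, 0.309, 0.012], [268.0, 215.0, 0.545, 0.294, 0.012], [269.0, 215.0, 0.544, 0.29
[... 558 characters left out ...]
2], [268.0, 235.0, 0.465, 0.314, 0.012], [304.0, 243.0, 0.394, 0.19, 0.012], [289.0, 270.0, 0.309, 0.273, 0.012], [287.0, 271.0, 0.307, 0.281, 0.012], [288.0, 271.0, 0.306, 0.277, 0.012], [289.0, 271.0, 0.305, 0.274, 0.012], [286.0, 272.0, 0.305, 0.286, 0.012], [287.0, 272.0, 0.303, 0.282, 0.012], [288.0, 272.0, 0.302, 0.278, 0.012], [289.0, 272.0, 0.301, 0.275, 0.012], [290.0, 272.0, 0.3, 0.271, 0.012], [292.0, 272.0, 0.298, 0.264, 0.012], [287.0, 273.0, 0.3, 0.283, 0.012], [288.0, 273.0, 0.299, 0.279, 0.012], [289.0, 273.0, 0.298, 0.276, 0.012], [292.0, 273.0, 0.294, 0.265, 0.012], [293.0, 273.0, 0.293, 0.261, 0.012], [292.0, 274.0, 0.291, 0.266, 0.012], [293.0, 274.0, 0.29, 0.263, 0.012]]
```

```bash
cat >> h.py <<'E'
def rel(target,yaw=None):
    """slide & spin (tool axes) from measured pose to target TCP xyz / yaw"""
    o=telemetry.get_obs();y=o['eef_rot'][2];e=np.array(target)-o['ee_pos']
    c,s=np.cos(y),np.sin(y)
    sl=[c*e[0]+s*e[1], s*e[0]-c*e[1], -e[2]]
    print('slide',np.round(sl,4),'spin',None if yaw is None else round((y-yaw+np.pi)%(2*np.pi)-np.pi,4),'rows',np.linalg.norm(sl)/.05)
E
python3 - <<'E'
from h import *
print(rayz('top',[[293,204],[375,152],[374,144]],.224).round(3))
rel([.403,.328,.40],1.517)
E
```

```text
[[ 0.478  0.202  0.224]
 [ 0.591 -0.14   0.224]
 [ 0.623 -0.148  0.224]]
slide [ 0.5067 -0.6651  0.0047] spin -1.0571 rows 16.722385149129988
```

>>> jog_arm(rows=[{"gripper":0.036,"slide":[0.507,-0.665,-0.03],"spin":-1.057},{"gripper":0.036,"slide":[0.507,-0.665,-0.03],"spin":-1.057},{"gripper":0.036,"slide":[0.507,-0.665,-0.03],"spin":-1.057},{"gripper":0.036,"slide":[0.507,-0.665,-0.03],"spin":-1.057},{"gripper":0.036,"slide":[0.507,-0.665,-0.03],"spin":-1.057},{"gripper":0.036,"slide":[0.507,-0.665,-0.03],"spin":-1.057},{"gripper":0.036,"slide":[0.507,-0.665,-0.03],"spin":-1.057},{"gripper":0.036,"slide":[0.507,-0.665,-0.03],"spin":-1.057}])

```text
time_s: 2.5
ee_pos: [0.3198, -0.0986, 0.4193]
eef_rot: [3.141, 0.0, 1.522]
force: [2.0, -0.4, -0.0]
grip_width: 0.0367
grip_force: 0.0
```

Run:
```python
from h import *
state();rel([.403,.328,.40],1.517)
```

```text
{'time_s': 2.5, 'qpos': [-0.4086, -0.2211, 2.0277, 0.0, 1.3339, -0.3597], 'ee_pos': [0.3198, -0.0986, 0.4193], 'eef_rot': [3.1405, 0.0004, 1.5219], 'force': [1.9953, -0.3674, -0.0357], 'moment': [-0.0357, -0.1216, 0.0269], 'grip_width': 0.0367, 'grip_force': 0.0}
slide [0.4301 0.0623 0.0193] spin 0.0049 rows 8.700957422879805
```

>>> jog_arm(rows=[{"gripper":0.036,"slide":[0.43,0.062,0.06],"spin":0.005},{"gripper":0.036,"slide":[0.43,0.062,0.06],"spin":0.005},{"gripper":0.036,"slide":[0.43,0.062,0.06],"spin":0.005},{"gripper":0.036,"slide":[0.43,0.062,0.06],"spin":0.005},{"gripper":0.036,"slide":[0.43,0.062,0.06],"spin":0.005},{"gripper":0.036,"slide":[0.43,0.062,0.06],"spin":0.005},{"gripper":0.036,"slide":[0.43,0.062,0.06],"spin":0.005},{"gripper":0.036,"slide":[0.43,0.062,0.06],"spin":0.005}])

```text
time_s: 3.3
ee_pos: [0.3976, 0.2904, 0.364]
eef_rot: [3.141, -0.0, 1.512]
force: [0.5, -1.3, 0.2]
grip_width: 0.0359
grip_force: 0.0
```

Run:
```python
from h import *
rel([.403,.328,.202],1.517)
for c in('top','side'):
    p,d=snap(c); np.savez('pics/'+c+'1.npz',p=p,d=d)
    print(c)
    for n in('stone','stone_pry','stone_front','stand','keeper','bar_grip','shim_grip','cup','roll','amber'):
        for r in finder.find_in(n,c)[:1]: print(n,np.round(r['point'],3),round(r['confidence'],2),proj(c,r['point']))
    q=p[120:290,330:490] if c=='top' else p[150:320,340:540]
    cv2.imwrite('pics/%s1.png'%c,cv2.resize(q[...,::-1],None,fx=4,fy=4,interpolation=2)[:600,:800])
state()
```

```text
slide [0.0378 0.0031 0.162 ] spin -0.0048 rows 3.327861645597679
top
stone [ 0.516 -0.372  0.056] 0.82 [430. 174.]
stone_pry [ 0.335 -0.296  0.023] 0.65 [427. 222.]
stone_front [ 0.514 -0.374  0.061] 0.86 [431. 173.]
stand [ 0.453 -0.204  0.003] 0.87 [394. 204.]
keeper [ 0.451 -0.202  0.007] 0.91 [394. 204.]
shim_grip [0.259 0.266 0.004] 0.72 [294. 282.]
cup [ 0.538 -0.408  0.129] 0.62 [441. 158.]
roll [ 0.338 -0.294  0.024] 0.6 [427. 222.]
amber [ 0.35  -0.466  0.114] 0.8 [474. 199.]
side
stone [ 0.506 -0.384  0.053] 0.67 [430. 230.]
stone_pry [ 0.505 -0.38   0.059] 0.67 [429. 229.]
stone_front [ 0.504 -0.382  0.055] 0.76 [430. 229.]
stand [0.4   0.232 0.011] 0.69 [286. 211.]
keeper [ 0.448 -0.207  0.004] 0.74 [384. 234.]
bar_grip [0.4   0.231 0.012] 0.72 [286. 211.]
shim_grip [0.264 0.266 0.002] 0.62 [265. 234.]
cup [ 0.535 -0.417  0.131] 0.79 [443. 215.]
roll [ 0.331 -0.296  0.024] 0.8 [397. 260.]
amber [0.398 0.229 0.004] 0.63 [286. 213.]
{'time_s': 4.4, 'qpos': [0.5523, 0.2083, 1.734, -0.0, 1.1993, 0.6112], 'ee_pos': [0.3978, 0.2881, 0.3643], 'eef_rot': [3.1416, -0.0, 1.5119], 'force': [0.7155, 0.4989, -0.2139], 'moment': [-0.066, -0.0903, -0.027], 'grip_width': 0.0362, 'grip_force': 0.0}
```

View pics/top1.png

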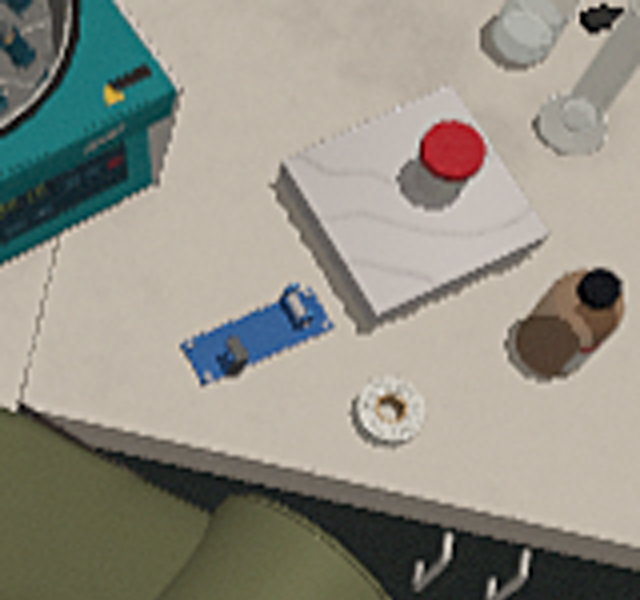

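View pics/side1.png

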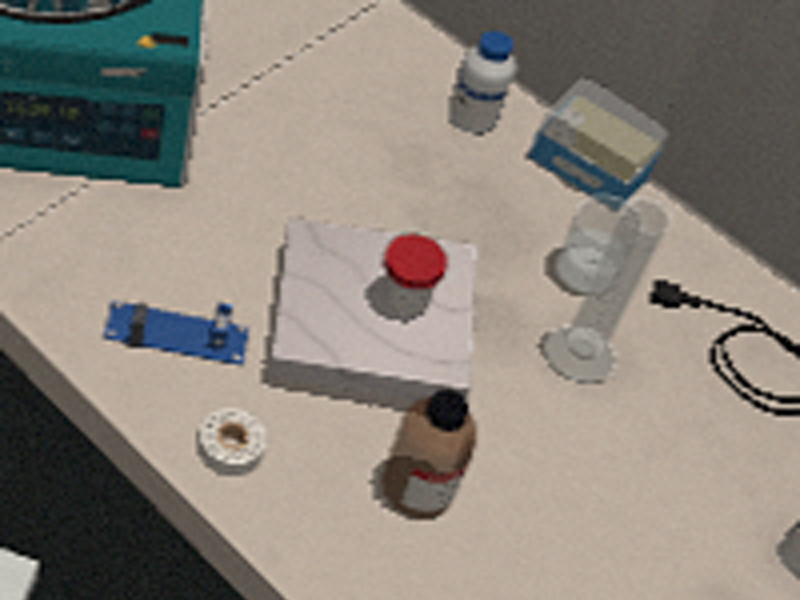

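```bash
cat > fit.py <<'E'
from h import *
from scipy.optimize import least_squares
def stand(n,p):
    p=p.astype(int);r,g,b=p[...,0],p[...,1],p[...,2]
    m=((b>r+40)&(b>g+20)).astype(np.uint8);m[:150]=0;m[270:]=0;m[:,:360]=0;m[:,430:]=0
    m=cv2.morphologyEx(m,cv2.MORPH_CLOSE,np.ones((5,5)))
    k,l,s,c=cv2.connectedComponentsWithStats(m);i=1+s[1:,4].argmax()
    q=maskpts(l==i,n,.005)
    (cx,cy),(w,h),a=cv2.minAreaRect((q[:,:2]*1000).astype(np.float32))
    P,d,ra,rb,_=pca(q)
    if d[1]>0:d=-d
    nrm=np.array([-d[1],d[0]])
    print(n,s[i,4],'rect',np.round([cx,cy,w,h,a],1),'pca',P.round(4),d.round(3),ra.round(3),rb.round(3))
    return P
if __name__=='__main__':
    for n in('top','side'):
        stand(n,np.load(f'pics/{n}1.npz')['p'])
    # stone corners from crops
    ct=np.array([[282,163],[448,88],[548,237],[377,318]])/4+[330,120]
    cs=np.array([[290,220],[476,243],[470,386],[274,358]])/4+[340,150]
    # refine corners by white mask polygon
    loc=np.array([[-100,95],[100,95],[100,-95],[-100,-95]])/1000.
    def pts(q):
        x,y,a=q;th=.04  # nose-down about rear sole line x=.075
        L=np.c_[loc,np.full(4,.06)];X=(L[:,0]-.075)*np.cos(th)+L[:,2]*np.sin(th)*-1+.075;Z=(L[:,0]-.075)*np.sin(th)+L[:,2]*np.cos(th)
        return np.c_[x+X*np.cos(a)-L[:,1]*np.sin(a),y+X*np.sin(a)+L[:,1]*np.cos(a),Z]
    def proj2(n,P):
        i=cams.camera_info(n);K,R,t=[np.array(i[k]) for k in('camera_matrix','R','t')]
        c=(P@R.T+t)@K.T;return c[:,:2]/c[:,2:]
    for use in('ts','t','s'):
        f=lambda q:np.r_[(proj2('top',pts(q))-ct).ravel()*('t' in use),(proj2('side',pts(q))-cs).ravel()*('s' in use)]
        r=least_squares(f,[.52,-.38,-1.1]);print(use,r.x.round(4),r.fun.round(1))
        x,y,a=r.x
        for nm,u,v in(('pry',-.1,-.045),('front',-.1,.015),('foot',-.075,.015)):
            print(nm,np.round([x+u*np.cos(a)-v*np.sin(a),y+u*np.sin(a)+v*np.cos(a)],4))
E
python3 fit.py
```

```text
top 402 rect [ 458.1 -202.    57.9  148.2    8.5] pca [ 0.4543 -0.2046  0.005 ] [ 0.167 -0.986] [-0.072 -0.068  0.073  0.077] [-0.032 -0.024  0.024  0.026]
side 332 rect [ 464.8 -201.    72.7  146.2    8.7] pca [ 0.4554 -0.2066  0.005 ] [ 0.189 -0.982] [-0.069 -0.066  0.073  0.078] [-0.045 -0.034  0.026  0.028]
ts [ 0.5303 -0.3944 -1.4082] [-0.4 -0.4  0.5 -1.3  0.9 -0.9  0.1 -0.2 -0.8 -0.4 -0.3  0.5  0.   1.2
 -1.2  0.4]
pry [ 0.4697 -0.303 ]
front [ 0.5289 -0.2933]
foot [ 0.5329 -0.318 ]
t [ 0.5278 -0.3923 -1.4134] [-0.7  0.1  0.4 -0.6  0.6 -0.  -0.3  0.4 -0.  -0.  -0.   0.  -0.   0.
 -0.   0. ]
pry [ 0.4677 -0.3006]
front [ 0.5269 -0.2912]
foot [ 0.5309 -0.3159]
s [ 0.5336 -0.3961 -1.4023] [-0.  -0.   0.  -0.   0.  -0.   0.  -0.  -0.4 -0.7  0.1 -0.1  0.7  0.6
 -0.5  0.1]
pry [ 0.4725 -0.305 ]
front [ 0.5316 -0.295 ]
foot [ 0.5358 -0.3196]
```

>>> jog_arm(rows=[{"gripper":0.036,"slide":[0.04,0.003,0.08],"spin":-0.005},{"gripper":0.036,"slide":[0.04,0.003,0.13],"spin":-0.005},{"gripper":0.036,"slide":[0.04,0.003,0.15],"spin":-0.005},{"gripper":0.036,"slide":[0.04,0.003,0.161],"spin":-0.005},{"gripper":0.036,"slide":[0.04,0.003,0.161],"spin":-0.005},{"gripper":0.036,"slide":[0.04,0.003,0.161],"spin":-0.005}])

```text
time_s: 5.0
ee_pos: [0.4031, 0.328, 0.2028]
eef_rot: [-3.141, 0.0, 1.517]
force: [-0.2, -0.0, -0.1]
grip_width: 0.0359
grip_force: 0.0
```

>>> jog_arm(rows=[{"gripper":0.036,"slide":[0,0,0.001],"spin":0},{"gripper":0.0,"slide":[0,0,0.001],"spin":0},{"gripper":0.0,"slide":[0,0,0.001],"spin":0},{"gripper":0.0,"slide":[0,0,0.001],"spin":0},{"gripper":0.0,"slide":[0,0,0.001],"spin":0}], squeeze=40)

```text
time_s: 5.5
ee_pos: [0.4033, 0.3279, 0.2025]
eef_rot: [3.141, -0.0, 1.517]
force: [1.8, -0.5, 0.9]
grip_width: 0.0177
grip_force: 39.9
```

```bash
cat > fit2.py <<'E'
from h import *
from scipy.optimize import minimize
def pr(n,P):
    i=cams.camera_info(n);K,R,t=[np.array(i[k]) for k in('camera_matrix','R','t')]
    c=(P@R.T+t)@K.T;return c[:,:2]/c[:,2:]
S=6
def box(x0,x1,y0,y1,z0,z1): return np.array([[x,y,z] for x in(x0,x1) for y in(y0,y1) for z in(z0,z1)])/1000.
B=[box(-120,30,-31,19,0,5),box(-8,8,14,19,5,38),box(-8,8,-19,-14,5,38)]
def render(n,boxes,q,x0,y0,w,h):
    x,y,a=q;R=np.array([[np.cos(a),-np.sin(a),0],[np.sin(a),np.cos(a),0],[0,0,1]])
    im=np.zeros((h*S,w*S),np.uint8)
    for b in boxes:
        uv=(pr(n,b@R.T+[x,y,0])-[x0,y0]+.5)*S-.5
        cv2.fillConvexPoly(im,cv2.convexHull((uv*16).round().astype(np.int32)),255,shift=4)
    return cv2.resize(im,(w,h),interpolation=cv2.INTER_AREA)/255.
def fit(masks,boxes,q0):
    W=dict(top=(360,140,110,90),side=(340,180,120,90))
    def f(q):
        q=np.array([q[0]/100,q[1]/100,q[2]/10]);return sum(np.abs(render(n,boxes,q,*W[n])-m[W[n][1]:W[n][1]+W[n][3],W[n][0]:W[n][0]+W[n][2]]).sum() for n,m in masks.items())
    q0=np.array([q0[0]*100,q0[1]*100,q0[2]*10])
    r=minimize(f,q0,method='Nelder-Mead',options=dict(initial_simplex=q0+np.array([[0,0,0],[1,.3,.2],[-.3,1,-.2],[.3,-.3,.7]])))
    return np.array([r.x[0]/100,r.x[1]/100,r.x[2]/10]),r.fun
if __name__=='__main__':
    M={};T={}
    for n in('top','side'):
        p=np.load(f'pics/{n}1.npz')['p'].astype(int);r,g,b=p[...,0],p[...,1],p[...,2]
        m=(b-r)/100.;m=((b>r+25)).astype(np.uint8);m[:,:360]=0;m[:,430:]=0;m[:180]=0;m[260:]=0
        M[n]=cv2.morphologyEx(m,cv2.MORPH_CLOSE,np.ones((7,7)))
    q0=[.4620,-.247,-1.405]
    for k in(['top'],['side'],['top','side']):
        q,e=fit({n:M[n] for n in k},B,q0);print(k,q.round(4),e.round(1))
E
python3 fit2.py; python3 -c "
from h import *
state()"
```

```text
['top'] [ 0.4671 -0.2473 -1.4296] 43.7
['side'] [ 0.4685 -0.2466 -1.4132] 408.2
['top', 'side'] [ 0.467  -0.2467 -1.4313] 453.0
{'time_s': 5.5, 'qpos': [0.6122, 0.4985, 1.7733, -0.0, 0.8693, 0.6663], 'ee_pos': [0.4033, 0.3279, 0.2025], 'eef_rot': [3.1412, -0.0003, 1.5167], 'force': [1.7815, -0.5402, 0.9073], 'moment': [-0.0917, -0.1768, -0.0515], 'grip_width': 0.0177, 'grip_force': 39.9407}
```

Run:
```python
from h import *
print(rayz('top',[[388,209.5]],.048),rayz('top',[[404.2,196.7]],.034))
print(rayz('side',np.array([[222,328]])/4+[[340,150]],.03),rayz('side',np.array([[139,325]])/4+[[340,150]],.048))
q=[.4675,-.247,-1.425]
c,s=np.cos(q[2]),np.sin(q[2])
W=lambda x,y:np.round([q[0]+c*x-s*y,q[1]+s*x+c*y],4)
print('keeper mid',W(-.085,-.0185),'roller',W(0,0),'grip',W(-.14,.0))
for x in (.1,.15,.2,.25): print(x,W(-.14-x,0.002))
```

```text
[[ 0.4214946  -0.15872336  0.048     ]] [[ 0.45905558 -0.24331366  0.034     ]]
[[ 0.45723431 -0.25106969  0.03      ]] [[ 0.41586742 -0.17134724  0.048     ]]
keeper mid [ 0.4368 -0.1656] roller [ 0.4675 -0.247 ] grip [ 0.4472 -0.1085]
0.1 [ 0.4346 -0.0093]
0.15 [0.4273 0.0402]
0.2 [0.4201 0.0897]
0.25 [0.4128 0.1392]
```

>>> jog_arm(rows=[{"gripper":0.0,"slide":[0,0,-0.03],"spin":0},{"gripper":0.0,"slide":[0,0,-0.06],"spin":0},{"gripper":0.0,"slide":[0,0,-0.1],"spin":0},{"gripper":0.0,"slide":[0,0,-0.1],"spin":0}])

```text
time_s: 5.9
ee_pos: [0.4037, 0.3283, 0.3068]
eef_rot: [3.136, -0.005, 1.517]
force: [0.1, 0.1, -1.7]
grip_width: 0.0175
grip_force: 39.9
```

Run:
```python
from h import *
state()
for c in('top','side'):
    p,d=snap(c); np.savez('pics/'+c+'2.npz',p=p,d=d)
a=np.load('pics/side2.npz')['p'][150:260,220:380];b=np.load('pics/top2.npz')['p'][190:300,230:390]
cv2.imwrite('pics/c.png',cv2.resize(np.hstack([a,b])[...,::-1],(800,275),interpolation=2))
```

```text
{'time_s': 5.9, 'qpos': [0.6123, 0.3378, 1.7135, 0.0001, 1.0828, 0.6663], 'ee_pos': [0.4037, 0.3283, 0.3068], 'eef_rot': [3.1358, -0.0047, 1.5168], 'force': [0.1051, 0.1246, -1.7272], 'moment': [0.1054, -0.0983, -0.0256], 'grip_width': 0.0175, 'grip_force': 39.9379}
```

View pics/c.png

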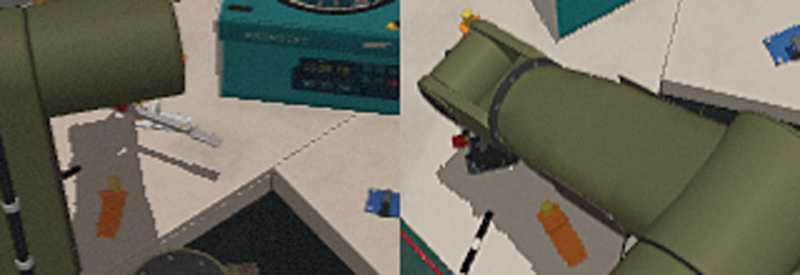

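```bash
cat > fit3.py <<'E'
from fit2 import *
M={};P={}
for n in('top','side'):
    p=np.load(f'pics/{n}1.npz')['p'];P[n]=p;p=p.astype(int);r,g,b=p[...,0],p[...,1],p[...,2]
    m=(b>r+25).astype(np.uint8);m[:,:350]=0;m[:,430:]=0;m[:190]=0;m[260:]=0
    k,l,s,c=cv2.connectedComponentsWithStats(m);i=1+s[1:,4].argmax();m=(l==i).astype(np.uint8);print(n,s[i])
    M[n]=cv2.morphologyEx(m,cv2.MORPH_CLOSE,np.ones((7,7)))
for k in(['top'],['side'],['top','side']):
    q,e=fit({n:M[n] for n in k},B,[.4620,-.247,-1.405]);print(k,q.round(4),e.round(1))
x,y,a=q;R=np.array([[np.cos(a),-np.sin(a),0],[np.sin(a),np.cos(a),0],[0,0,1]])
out=[]
for n,(u0,v0) in dict(top=(370,185),side=(360,215)).items():
    im=cv2.resize(P[n][v0:v0+40,u0:u0+50,::-1],None,fx=8,fy=8,interpolation=cv2.INTER_NEAREST)
    for b,col in zip(B+[box(-92,-78,-28,-9,41.5,49.5)],[(0,255,255),(0,255,0),(0,255,0),(0,0,255)]):
        uv=(pr(n,b@R.T+[x,y,0])-[u0,v0]+.5)*8
        cv2.polylines(im,[cv2.convexHull(uv.round().astype(np.int32))],1,col,1)
    out.append(im)
cv2.imwrite('pics/d.png',np.hstack(out))
E
python3 fit3.py
```

```text
top [375 191  38  25 371]
side [375 227  27  14 239]
['top'] [ 0.4671 -0.2473 -1.4296] 43.7
['side'] [ 0.4681 -0.2467 -1.4094] 141.2
['top', 'side'] [ 0.4675 -0.2472 -1.421 ] 184.9
```

View pics/d.png

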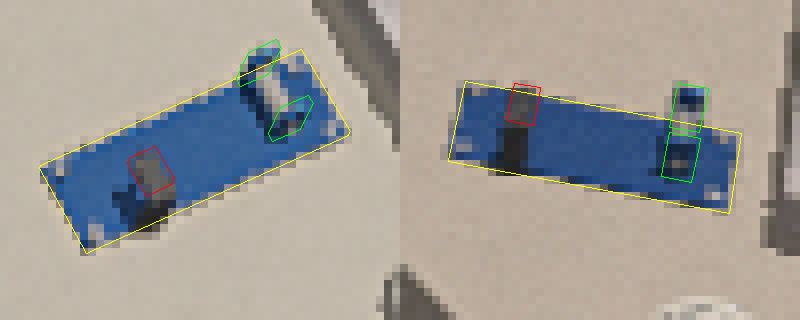

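```bash
cat >> h.py <<'E'
Q=np.array([.4675,-.2472,-1.421])
def W(x,y,z):
    c,s=np.cos(Q[2]),np.sin(Q[2]);return [Q[0]+c*x-s*y,Q[1]+s*x+c*y,z]
def toS(P):
    c,s=np.cos(Q[2]),np.sin(Q[2]);e=np.array(P[:2])-Q[:2];return np.round([c*e[0]+s*e[1],-s*e[0]+c*e[1],P[2]],4)
E
python3 -c "
from h import *
rel([.375,.15,.40],1.6)
print(W(-.18,.009,.3))
rel(W(-.18,.009,.30),1.67)"
```

```text
slide [-0.179  -0.0184 -0.0977] spin -0.0832 rows 4.095986707184355
[np.float64(0.4495365996695783), np.float64(-0.06787260039645643), 0.3]
slide [-0.3926  0.0678  0.0023] spin -0.1532 rows 7.967955337614425
```

>>> jog_arm(rows=[{"gripper":0.0,"slide":[-0.02,-0.003,-0.03],"spin":-0.02},{"gripper":0.0,"slide":[-0.05,-0.008,-0.06],"spin":-0.04},{"gripper":0.0,"slide":[-0.09,-0.013,-0.08],"spin":-0.06},{"gripper":0.0,"slide":[-0.13,-0.017,-0.095],"spin":-0.08},{"gripper":0.0,"slide":[-0.17,-0.015,-0.1],"spin":-0.1},{"gripper":0.0,"slide":[-0.21,-0.005,-0.1],"spin":-0.12},{"gripper":0.0,"slide":[-0.25,0.01,-0.1],"spin":-0.14},{"gripper":0.0,"slide":[-0.285,0.025,-0.1],"spin":-0.153}], squeeze=55)

```text
time_s: 6.8
ee_pos: [0.4127, 0.0401, 0.4009]
eef_rot: [-3.139, -0.0, 1.67]
force: [1.0, 0.6, -1.8]
grip_width: 0.0169
grip_force: 54.9
```

```bash
python3 -c "
from h import *
state()
rel(W(-.18,.009,.32),1.67)"
```

```text
{'time_s': 6.8, 'qpos': [0.0085, -0.0035, 1.8786, 0.0, 1.2688, -0.0911], 'ee_pos': [0.4127, 0.0401, 0.4009], 'eef_rot': [-3.1393, -0.0003, 1.6704], 'force': [0.9505, 0.5775, -1.7675], 'moment': [0.1084, -0.1737, 0.0209], 'grip_width': 0.0169, 'grip_force': 54.9388}
slide [-0.1111  0.0259  0.0809] spin 0.0004 rows 2.796480670371868
```

>>> jog_arm(rows=[{"gripper":0.0,"slide":[-0.035,0.008,0.02],"spin":0},{"gripper":0.0,"slide":[-0.07,0.016,0.04],"spin":0},{"gripper":0.0,"slide":[-0.1,0.023,0.06],"spin":0},{"gripper":0.0,"slide":[-0.111,0.026,0.08],"spin":0},{"gripper":0.0,"slide":[-0.111,0.026,0.08],"spin":0},{"gripper":0.0,"slide":[-0.111,0.026,0.08],"spin":0}])

```text
time_s: 7.4
ee_pos: [0.4494, -0.0657, 0.3216]
eef_rot: [-3.139, -0.001, 1.669]
force: [0.5, 1.4, -2.2]
grip_width: 0.0176
grip_force: 54.9
```

Run:
```python
from h import *
state();o=telemetry.get_obs();print(toS(o['ee_pos']))
out=[]
for c,(u0,v0) in dict(top=(340,160),side=(330,190)).items():
    p,d=snap(c); np.savez('pics/'+c+'3.npz',p=p,d=d)
    im=cv2.resize(p[v0:v0+80,u0:u0+100,::-1],None,fx=4,fy=4,interpolation=cv2.INTER_NEAREST)
    out.append(im)
cv2.imwrite('pics/e.png',np.hstack(out))
```

```text
{'time_s': 7.4, 'qpos': [-0.2258, 0.1813, 1.8761, 0.0002, 1.0866, -0.3245], 'ee_pos': [0.4494, -0.0657, 0.3216], 'eef_rot': [-3.1393, -0.0009, 1.6694], 'force': [0.5239, 1.3589, -2.1919], 'moment': [0.0481, -0.074, -0.0457], 'grip_width': 0.0176, 'grip_force': 54.9383}
[-0.1822  0.0092  0.3216]
```

View pics/e.png

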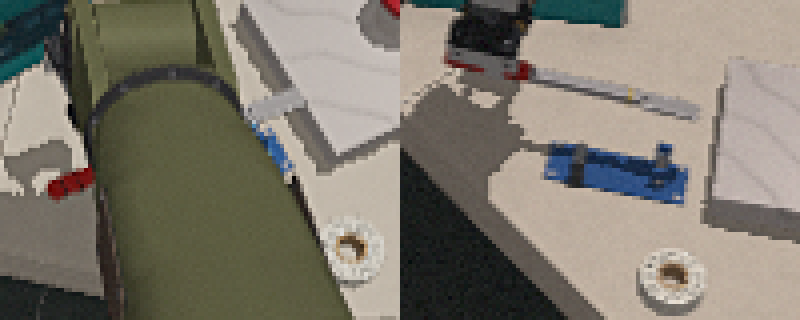

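Run:
```python
from h import *
d=np.load('pics/side3.npz');C=cloud('side',d['d'])
for u,v in((388,213),(403,217)): print(np.round(C[v-1:v+2,u-1:u+2,2],3).tolist())
for z in(.11,.12,.13,.14): print(z,[toS(x) for x in rayz('side',[[388.2,213.7],[404.3,217.2]],z)])
p=d['p'].astype(int);r,g,b=p.transpose(2,0,1)
yel=(r>130)&(g>110)&(b<100);yel[:205]=0;yel[222:]=0;yel[:,:380]=0;yel[:,396:]=0
v,u=np.nonzero(yel);print(u.mean(),v.mean(),C[yel].mean(0),toS(C[yel].mean(0)))
```

```text
[[0.13, 0.129, 0.132], [0.136, 0.13, 0.132], [0.129, 0.13, 0.131]]
[[0.124, 0.117, 0.124], [0.124, 0.125, 0.122], [0.117, 0.115, 0.002]]
0.11 [array([-0.0407,  0.0155,  0.11  ]), array([0.0261, 0.0124, 0.11  ])]
0.12 [array([-0.0406,  0.0075,  0.12  ]), array([0.0257, 0.0045, 0.12  ])]
0.13 [array([-0.0405, -0.0004,  0.13  ]), array([ 0.0253, -0.0034,  0.13  ])]
0.14 [array([-0.0404, -0.0084,  0.14  ]), array([ 0.0249, -0.0114,  0.14  ])]
387.0 213.0 [ 0.46343203 -0.2015314   0.12908136] [-0.0458  0.0028  0.1291]
```

>>> jog_arm(rows=[{"gripper":0.0,"slide":[0,0,0.025],"spin":0},{"gripper":0.0,"slide":[0,0,0.05],"spin":0},{"gripper":0.0,"slide":[0,0,0.07],"spin":0},{"gripper":0.0,"slide":[0,0,0.08],"spin":0},{"gripper":0.0,"slide":[0,0,0.085],"spin":0},{"gripper":0.0,"slide":[0,0,0.087],"spin":0},{"gripper":0.0,"slide":[0,0,0.087],"spin":0}])

```text
time_s: 8.2
ee_pos: [0.4498, -0.0659, 0.2359]
eef_rot: [3.141, 0.0, 1.67]
force: [-0.0, -0.5, -2.1]
grip_width: 0.0176
grip_force: 54.9
```

>>> jog_arm(rows=[{"gripper":0.0,"slide":[0,0,0.0015],"spin":0},{"gripper":0.0,"slide":[0,0,0.003],"spin":0},{"gripper":0.0,"slide":[0,0,0.003],"spin":0}])

```text
time_s: 8.5
ee_pos: [0.4496, -0.066, 0.2323]
eef_rot: [3.141, 0.0, 1.67]
force: [-0.7, 1.0, -1.8]
grip_width: 0.0176
grip_force: 54.9
```

>>> jog_arm(rows=[{"gripper":0.0,"slide":[0,0,0.0015],"spin":0},{"gripper":0.0,"slide":[0,0,0.0025],"spin":0},{"gripper":0.0,"slide":[0,0,0.0025],"spin":0}], squeeze=25)

```text
time_s: 8.8
ee_pos: [0.4496, -0.066, 0.2296]
eef_rot: [-3.141, -0.0, 1.67]
force: [-0.5, 0.2, -1.7]
grip_width: 0.0176
grip_force: 25.0
```

>>> jog_arm(rows=[{"gripper":0.0,"slide":[0,0,0],"spin":0},{"gripper":0.0,"slide":[0,0,-0.002],"spin":0},{"gripper":0.0,"slide":[0,0,-0.006],"spin":0},{"gripper":0.0,"slide":[0,0,-0.01],"spin":0},{"gripper":0.0,"slide":[0,0,-0.01],"spin":0}], squeeze=8)

```text
time_s: 9.3
ee_pos: [0.4498, -0.066, 0.2405]
eef_rot: [3.14, 0.0, 1.67]
force: [0.6, 0.9, -1.9]
grip_width: 0.0176
grip_force: 8.0
```

```bash
cat >> h.py <<'E'
def barside():
    p,d=snap('side');C=cloud('side',d);q=p.astype(int);r,g,b=q.transpose(2,0,1)
    X=(C-[Q[0],Q[1],0]);c,s=np.cos(Q[2]),np.sin(Q[2]);sx=c*X[...,0]+s*X[...,1];sy=-s*X[...,0]+c*X[...,1]
    m=(abs(sy)<.03)&(sx>-.13)&(sx<.05)&(C[...,2]>.012)&(abs(r-b)<45)&(r>110)&(d>0)
    if m.sum()>10:
        f=np.polyfit(sx[m],C[...,2][m],1);print('bar top slope',f.round(3),m.sum(),sx[m].min().round(3),sx[m].max().round(3),'y',np.median(sy[m]).round(4))
    return p,d
E
python3 -c "
from h import *
state();barside()"
```

```text
{'time_s': 9.3, 'qpos': [-0.2262, 0.3127, 1.9373, 0.0, 0.8905, -0.3253], 'ee_pos': [0.4498, -0.066, 0.2405], 'eef_rot': [3.1404, 0.0004, 1.6699], 'force': [0.6215, 0.9311, -1.9141], 'moment': [0.0678, -0.0122, -0.028], 'grip_width': 0.0176, 'grip_force': 7.9999}
bar top slope [-0.225  0.03 ] 108 -0.128 0.024 y 0.0022
```

```bash
cat >> h.py <<'E'
def prof(p,d):
    C=cloud('side',d);q=p.astype(int);r,g,b=q.transpose(2,0,1)
    X=(C-[Q[0],Q[1],0]);c,s=np.cos(Q[2]),np.sin(Q[2]);sx=c*X[...,0]+s*X[...,1];sy=-s*X[...,0]+c*X[...,1];z=C[...,2]
    for a in np.arange(-.15,.06,.015):
        m=(abs(sy)<.022)&(sx>a)&(sx<a+.015)&(z>.01)&(b<r+20)&(d>0)&(r>90)
        if m.sum()>2: print(round(a+.0075,3),m.sum(),'z',np.percentile(z[m],[20,50,80]).round(3),'y',np.median(sy[m]).round(3))
E
python3 -c "
from h import *
p,d=snap('side');prof(p,d);np.savez('pics/s4.npz',p=p,d=d)"
```

```text
-0.142 12 z [0.045 0.048 0.228] y 0.006
-0.128 15 z [0.04  0.043 0.294] y 0.004
-0.113 12 z [0.04  0.044 0.046] y 0.005
-0.098 10 z [0.041 0.045 0.047] y 0.003
-0.083 10 z [0.037 0.04  0.042] y 0.007
-0.068 10 z [0.038 0.04  0.045] y 0.001
-0.053 10 z [0.04  0.04  0.043] y 0.001
-0.038 10 z [0.035 0.037 0.041] y -0.0
-0.023 15 z [0.03  0.037 0.039] y -0.004
-0.008 16 z [0.03  0.032 0.035] y 0.001
0.007 13 z [0.027 0.031 0.035] y -0.001
0.022 8 z [0.026 0.029 0.03 ] y -0.001
0.052 16 z [0.05  0.052 0.054] y -0.0
```

>>> jog_arm(rows=[{"gripper":0.0,"slide":[0,0,-0.008],"spin":0},{"gripper":0.0,"slide":[0,0,-0.016],"spin":0},{"gripper":0.0,"slide":[0,0,-0.024],"spin":0},{"gripper":0.0,"slide":[0,0,-0.032],"spin":0},{"gripper":0.0,"slide":[0,0,-0.04],"spin":0},{"gripper":0.0,"slide":[0,0,-0.046],"spin":0},{"gripper":0.0,"slide":[0,0,-0.052],"spin":0},{"gripper":0.0,"slide":[0,0,-0.052],"spin":0}])

```text
time_s: 10.2
ee_pos: [0.4497, -0.066, 0.2925]
eef_rot: [3.14, 0.0, 1.67]
force: [-0.6, 0.5, -1.3]
grip_width: 0.018
grip_force: 8.0
```

```bash
python3 -c "
from h import *
state();p,d=snap('side');prof(p,d);np.savez('pics/s4.npz',p=p,d=d)"
```

```text
{'time_s': 10.2, 'qpos': [-0.2263, 0.2243, 1.9022, 0.0, 1.014, -0.3253], 'ee_pos': [0.4497, -0.066, 0.2925], 'eef_rot': [3.1405, 0.0004, 1.6698], 'force': [-0.5576, 0.473, -1.2797], 'moment': [0.0221, -0.1291, -0.0071], 'grip_width': 0.018, 'grip_force': 7.9999}
-0.142 12 z [0.085 0.088 0.333] y 0.006
-0.128 15 z [0.076 0.08  0.086] y 0.004
-0.113 11 z [0.075 0.077 0.083] y 0.002
-0.098 13 z [0.062 0.072 0.075] y 0.004
-0.083 13 z [0.059 0.064 0.067] y 0.001
-0.068 12 z [0.059 0.06  0.064] y 0.001
-0.053 14 z [0.05  0.053 0.056] y 0.001
-0.038 13 z [0.042 0.046 0.051] y 0.0
-0.023 14 z [0.038 0.041 0.044] y 0.003
-0.008 18 z [0.03  0.033 0.036] y -0.002
0.007 8 z [0.025 0.031 0.034] y -0.002
0.052 16 z [0.051 0.053 0.057] y -0.001
```

>>> jog_arm(rows=[{"gripper":0.0,"slide":[-0.008,0,0.003],"spin":0},{"gripper":0.0,"slide":[-0.016,0,0.006],"spin":0},{"gripper":0.0,"slide":[-0.024,0,0.009],"spin":0},{"gripper":0.0,"slide":[-0.032,0,0.0122],"spin":0},{"gripper":0.0,"slide":[-0.04,0,0.0155],"spin":0},{"gripper":0.0,"slide":[-0.047,0,0.0183],"spin":0},{"gripper":0.0,"slide":[-0.053,0,0.021],"spin":0},{"gripper":0.0,"slide":[-0.053,0,0.021],"spin":0}])

```text
time_s: 11.05
ee_pos: [0.4548, -0.1194, 0.2704]
eef_rot: [-3.141, -0.0, 1.669]
force: [-0.1, -0.6, -1.7]
grip_width: 0.0177
grip_force: 8.0
```

```bash
python3 -c "
from h import *
state();print(toS(telemetry.get_obs()['ee_pos']))
p,d=snap('side');prof(p,d);np.savez('pics/s5.npz',p=p,d=d)
C=cloud('side',d);q=p.astype(int);r,g,b=q.transpose(2,0,1)
m=(r>130)&(g>110)&(b<100)&(abs(C[...,0]-Q[0])<.05)&(abs(C[...,1]-Q[1])<.08)
v,u=np.nonzero(m);print(m.sum(),[toS(x) for x in C[m]][:6])
cv2.imwrite('pics/f.png',cv2.resize(p[195:255,335:435,::-1],None,fx=8,fy=8,interpolation=2))"
```

```text
{'time_s': 11.05, 'qpos': [-0.3345, 0.2916, 1.8769, -0.0002, 0.9734, -0.4328], 'ee_pos': [0.4548, -0.1194, 0.2704], 'eef_rot': [-3.1412, -0.0, 1.6692], 'force': [-0.0534, -0.6245, -1.6687], 'moment': [-0.1947, -0.0965, 0.0534], 'grip_width': 0.0177, 'grip_force': 7.9998}
[-0.1283  0.0066  0.2704]
-0.142 4 z [0.077 0.081 0.088] y -0.013
-0.128 7 z [0.083 0.374 0.378] y -0.003
-0.113 7 z [0.063 0.075 0.316] y -0.001
-0.098 9 z [0.071 0.072 0.122] y 0.001
-0.083 16 z [0.054 0.059 0.064] y 0.002
-0.068 15 z [0.054 0.059 0.317] y 0.004
-0.053 12 z [0.048 0.052 0.058] y -0.0
-0.038 12 z [0.04  0.043 0.051] y 0.001
-0.023 10 z [0.04  0.045 0.046] y 0.001
-0.008 14 z [0.034 0.038 0.043] y -0.001
0.007 13 z [0.024 0.032 0.036] y -0.002
0.022 16 z [0.022 0.025 0.03 ] y -0.0
0.037 17 z [0.018 0.018 0.019] y -0.005
0.052 21 z [0.018 0.05  0.055] y 0.002
2 [array([0.0061, 0.0215, 0.0165]), array([ 0.0028, -0.0067,  0.0391])]
```

View pics/f.png

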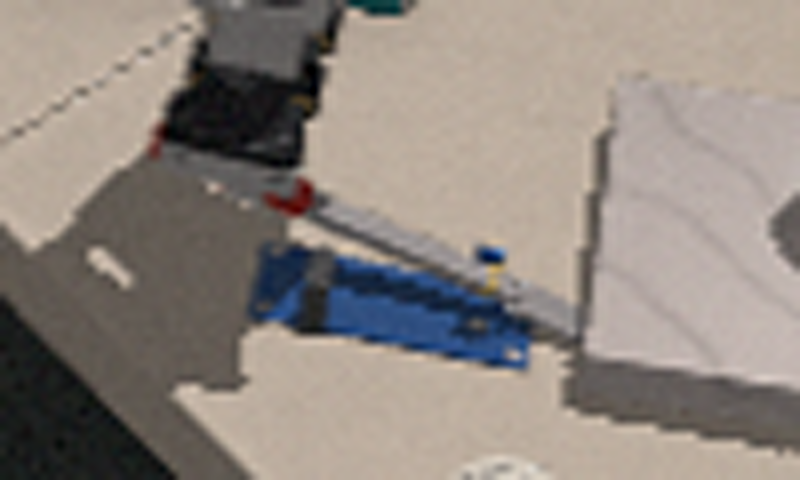

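>>> jog_arm(rows=[{"gripper":0.0,"slide":[0.0,0,0.0],"spin":0},{"gripper":0.0,"slide":[0.0005,0,0.003],"spin":0},{"gripper":0.0,"slide":[0.001,0,0.006],"spin":0},{"gripper":0.0,"slide":[0.0015,0,0.009],"spin":0},{"gripper":0.0,"slide":[0.002,0,0.012],"spin":0},{"gripper":0.0,"slide":[0.0025,0,0.015],"spin":0},{"gripper":0.0,"slide":[0.003,0,0.018],"spin":0},{"gripper":0.0,"slide":[0.003,0,0.018],"spin":0}], squeeze=25)

```text
time_s: 11.9
ee_pos: [0.4546, -0.1153, 0.2527]
eef_rot: [3.141, -0.001, 1.67]
force: [-0.3, 5.2, 6.5]
grip_width: 0.0176
grip_force: 25.0
```

>>> jog_arm(rows=[{"gripper":0.0,"slide":[0.0005,0,0.003],"spin":0},{"gripper":0.0,"slide":[0.001,0,0.006],"spin":0},{"gripper":0.0,"slide":[0.0015,0,0.009],"spin":0},{"gripper":0.0,"slide":[0.002,0,0.012],"spin":0},{"gripper":0.0,"slide":[0.0025,0,0.014],"spin":0},{"gripper":0.0,"slide":[0.0025,0,0.014],"spin":0}])

```text
time_s: 12.5
ee_pos: [0.4544, -0.1131, 0.2388]
eef_rot: [3.141, 0.0, 1.67]
force: [-0.2, 2.4, 6.8]
grip_width: 0.0177
grip_force: 25.0
```

```bash
cat >> h.py <<'E'
def stonez(d):
    """stone top: fit plane in stone-ish frame -> nose slope, mean z"""
    C=cloud('side',d);X=C-[.5303,-.3944,0];c,s=np.cos(-1.41),np.sin(-1.41)
    sx=c*X[...,0]+s*X[...,1];sy=-s*X[...,0]+c*X[...,1];z=C[...,2]
    m=(abs(sx)<.09)&(abs(sy)<.085)&(z>.04)&(z<.085)&(d>0)
    A=np.c_[sx[m],sy[m],np.ones(m.sum())];f=np.linalg.lstsq(A,z[m],rcond=None)[0]
    print('stone dz/dx,dz/dy,z0',f.round(4),m.sum())
E
python3 -c "
from h import *
state();print(toS(telemetry.get_obs()['ee_pos']))
stonez(np.load('pics/side1.npz')['d'])
p,d=snap('side');prof(p,d);stonez(d)"
```

```text
{'time_s': 12.5, 'qpos': [-0.3221, 0.3416, 1.9013, 0.0001, 0.8982, -0.4214], 'ee_pos': [0.4544, -0.1131, 0.2388], 'eef_rot': [3.1411, 0.0001, 1.67], 'force': [-0.1828, 2.4217, 6.7766], 'moment': [0.2012, 0.0889, -0.0205], 'grip_width': 0.0177, 'grip_force': 25.0063}
[-0.1346  0.0071  0.2388]
stone dz/dx,dz/dy,z0 [0.0468 0.0003 0.0573] 1239
-0.142 3 z [0.049 0.051 0.058] y -0.012
-0.128 6 z [0.047 0.199 0.345] y -0.007
-0.113 9 z [0.043 0.05  0.199] y 0.002
-0.098 5 z [0.043 0.046 0.11 ] y 0.005
-0.083 14 z [0.044 0.047 0.279] y 0.001
-0.068 10 z [0.039 0.04  0.044] y -0.0
-0.053 11 z [0.037 0.043 0.045] y 0.0
-0.038 9 z [0.039 0.041 0.042] y -0.003
-0.023 10 z [0.04  0.041 0.041] y 0.0
-0.008 14 z [0.033 0.037 0.039] y -0.002
0.007 10 z [0.033 0.034 0.037] y -0.001
0.022 17 z [0.03  0.034 0.036] y -0.007
0.037 15 z [0.025 0.03  0.033] y -0.006
0.052 23 z [0.027 0.052 0.064] y -0.003
stone dz/dx,dz/dy,z0 [-0.0024 -0.0002  0.0606] 1210
```

>>> jog_arm(rows=[{"gripper":0.0,"slide":[0.0,0,0.0025],"spin":0},{"gripper":0.0,"slide":[0.0,0,0.005],"spin":0},{"gripper":0.0,"slide":[0.0005,0,0.0075],"spin":0},{"gripper":0.0,"slide":[0.0005,0,0.01],"spin":0},{"gripper":0.0,"slide":[0.0005,0,0.0115],"spin":0},{"gripper":0.0,"slide":[0.0005,0,0.0115],"spin":0}], squeeze=30)

```text
time_s: 13.15
ee_pos: [0.4543, -0.1124, 0.2274]
eef_rot: [3.141, -0.0, 1.67]
force: [-1.6, 3.1, 7.4]
grip_width: 0.0175
grip_force: 30.0
```

```bash
python3 -c "
from h import *
state();print(toS(telemetry.get_obs()['ee_pos']))
p,d=snap('side');prof(p,d);stonez(d)"
```

```text
{'time_s': 13.15, 'qpos': [-0.321, 0.362, 1.9074, 0.0005, 0.8721, -0.4205], 'ee_pos': [0.4543, -0.1124, 0.2274], 'eef_rot': [3.1414, -0.0003, 1.67], 'force': [-1.5816, 3.0866, 7.3857], 'moment': [0.4976, 0.1668, 0.0045], 'grip_width': 0.0175, 'grip_force': 30.0071}
[-0.1352  0.0071  0.2274]
-0.142 5 z [0.037 0.045 0.085] y -0.017
-0.128 4 z [0.038 0.136 0.271] y -0.009
-0.113 8 z [0.038 0.046 0.278] y 0.004
-0.098 6 z [0.036 0.037 0.041] y 0.004
-0.083 11 z [0.032 0.036 0.266] y 0.007
-0.068 14 z [0.037 0.039 0.145] y 0.003
-0.053 9 z [0.034 0.037 0.04 ] y 0.001
-0.038 10 z [0.035 0.039 0.04 ] y -0.001
-0.023 10 z [0.035 0.036 0.037] y 0.001
-0.008 14 z [0.031 0.036 0.043] y -0.003
0.007 8 z [0.034 0.037 0.04 ] y 0.001
0.022 16 z [0.029 0.032 0.035] y -0.002
0.037 15 z [0.026 0.03  0.034] y -0.001
0.052 21 z [0.03  0.039 0.065] y -0.002
stone dz/dx,dz/dy,z0 [-0.0306  0.0067  0.0629] 1210
```

>>> jog_arm(rows=[{"gripper":0.0,"slide":[0,-0.003,0.0],"spin":-0.02},{"gripper":0.0,"slide":[0,-0.006,0.0],"spin":-0.04},{"gripper":0.0,"slide":[0,-0.01,0.0],"spin":-0.06},{"gripper":0.0,"slide":[-0.0005,-0.014,0.0],"spin":-0.08},{"gripper":0.0,"slide":[-0.001,-0.018,0.0],"spin":-0.105},{"gripper":0.0,"slide":[-0.001,-0.022,0.0],"spin":-0.13},{"gripper":0.0,"slide":[-0.001,-0.022,0.0],"spin":-0.13}])

```text
time_s: 13.9
ee_pos: [0.4327, -0.1159, 0.2278]
eef_rot: [3.139, 0.001, 1.801]
force: [2.7, 3.1, 7.0]
grip_width: 0.0178
grip_force: 30.1
```

```bash
python3 -c "
from h import *
state();print(toS(telemetry.get_obs()['ee_pos']))
p,d=snap('side');prof(p,d);stonez(d)
cv2.imwrite('pics/g.png',cv2.resize(p[195:255,335:435,::-1],None,fx=8,fy=8,interpolation=2))"
```

```text
{'time_s': 13.9, 'qpos': [-0.3434, 0.3239, 1.9614, 0.0003, 0.8539, -0.574], 'ee_pos': [0.4327, -0.1159, 0.2278], 'eef_rot': [3.1394, 0.0011, 1.8011], 'force': [2.7334, 3.0629, 6.9914], 'moment': [0.2629, -0.5952, 0.3499], 'grip_width': 0.0178, 'grip_force': 30.0864}
[-0.1351 -0.0148  0.2278]
-0.113 3 z [0.209 0.323 0.33 ] y -0.004
-0.098 5 z [0.028 0.033 0.093] y -0.005
-0.083 6 z [0.037 0.042 0.328] y -0.012
-0.068 10 z [0.036 0.04  0.041] y -0.011
-0.053 10 z [0.035 0.039 0.041] y -0.008
-0.038 9 z [0.033 0.036 0.04 ] y -0.007
-0.023 9 z [0.035 0.035 0.041] y -0.007
-0.008 14 z [0.03  0.036 0.04 ] y -0.002
0.007 11 z [0.029 0.033 0.039] y 0.002
0.022 15 z [0.028 0.032 0.034] y 0.0
0.037 15 z [0.03  0.033 0.034] y 0.001
0.052 21 z [0.03  0.062 0.068] y 0.0
stone dz/dx,dz/dy,z0 [-0.0276  0.0109  0.0627] 1227
```

View pics/g.png

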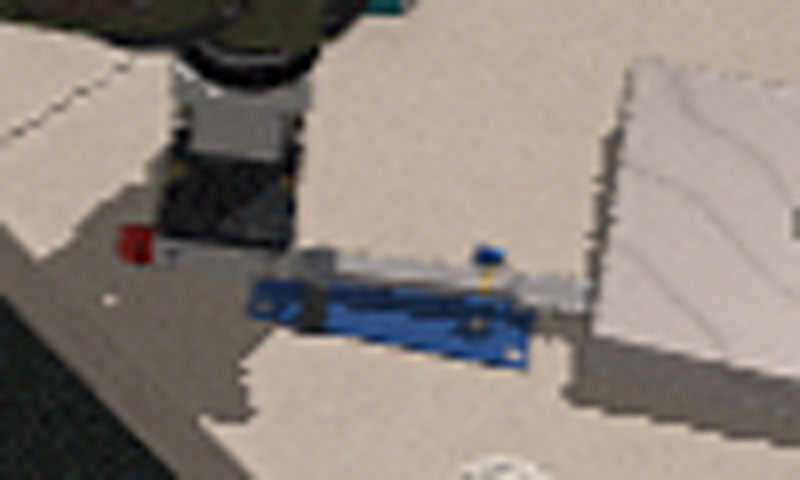

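>>> jog_arm(rows=[{"gripper":0.0,"slide":[0,0,-0.001],"spin":0},{"gripper":0.0,"slide":[0,0,-0.002],"spin":0},{"gripper":0.0,"slide":[0,0,-0.003],"spin":0},{"gripper":0.0,"slide":[0,0,-0.004],"spin":0},{"gripper":0.0,"slide":[0,0,-0.005],"spin":0},{"gripper":0.0,"slide":[0,0,-0.005],"spin":0}])

```text
time_s: 14.55
ee_pos: [0.4325, -0.116, 0.2324]
eef_rot: [3.141, 0.0, 1.8]
force: [2.3, -3.3, 1.3]
grip_width: 0.0175
grip_force: 30.0
```

>>> jog_arm(rows=[{"gripper":0.0,"slide":[0,0,-0.001],"spin":0},{"gripper":0.0,"slide":[0,0,-0.001],"spin":0}])

```text
time_s: 14.75
ee_pos: [0.4325, -0.116, 0.2333]
eef_rot: [3.141, 0.0, 1.8]
force: [3.6, -3.9, 1.8]
grip_width: 0.0178
grip_force: 30.0
```

>>> jog_arm(rows=[{"gripper":0.0,"slide":[0,0,-0.001],"spin":0},{"gripper":0.0,"slide":[0,0,-0.001],"spin":0}])

```text
time_s: 14.95
ee_pos: [0.4324, -0.116, 0.234]
eef_rot: [-3.141, 0.0, 1.8]
force: [3.8, -5.5, -2.9]
grip_width: 0.0178
grip_force: 30.0
```

>>> jog_arm(rows=[{"gripper":0.0,"slide":[0,0,0],"spin":0},{"gripper":0.0,"slide":[0,0,0],"spin":0}], squeeze=5)

```text
time_s: 15.15
ee_pos: [0.4324, -0.1159, 0.234]
eef_rot: [-3.141, -0.0, 1.8]
force: [3.4, -3.3, -0.8]
grip_width: 0.0182
grip_force: 5.0
```

```bash
python3 -c "
from h import *
state();print(toS(telemetry.get_obs()['ee_pos']))
p,d=snap('side');prof(p,d);stonez(d)"
```

```text
{'time_s': 15.15, 'qpos': [-0.3438, 0.3119, 1.9587, -0.0002, 0.8713, -0.5725], 'ee_pos': [0.4324, -0.1159, 0.234], 'eef_rot': [-3.1413, -0.0001, 1.7995], 'force': [3.3647, -3.2743, -0.8155], 'moment': [-0.7205, -0.8066, 0.1059], 'grip_width': 0.0182, 'grip_force': 5.0021}
[-0.135  -0.0152  0.234 ]
-0.142 3 z [0.329 0.329 0.334] y 0.017
-0.113 5 z [0.126 0.33  0.333] y -0.005
-0.098 3 z [0.036 0.041 0.218] y -0.011
-0.083 5 z [0.037 0.047 0.106] y -0.012
-0.068 10 z [0.04  0.044 0.049] y -0.013
-0.053 11 z [0.037 0.04  0.043] y -0.011
-0.038 11 z [0.035 0.038 0.04 ] y -0.005
-0.023 9 z [0.036 0.039 0.042] y -0.009
-0.008 15 z [0.032 0.034 0.039] y -0.003
0.007 10 z [0.03  0.033 0.037] y 0.0
0.022 17 z [0.03  0.032 0.035] y -0.003
0.037 15 z [0.027 0.03  0.03 ] y 0.002
0.052 19 z [0.029 0.059 0.063] y -0.004
stone dz/dx,dz/dy,z0 [-0.0146  0.0067  0.0612] 1236
```

>>> jog_arm(rows=[{"gripper":0.04,"slide":[0,0,0],"spin":0},{"gripper":0.04,"slide":[0,0,0],"spin":0},{"gripper":0.04,"slide":[0,0,0],"spin":0},{"gripper":0.04,"slide":[0,0,-0.02],"spin":0},{"gripper":0.04,"slide":[0,0,-0.06],"spin":0},{"gripper":0.04,"slide":[0,0,-0.11],"spin":0},{"gripper":0.04,"slide":[0,0,-0.16],"spin":0}])

```text
time_s: 15.9
ee_pos: [0.432, -0.1157, 0.3959]
eef_rot: [-3.14, -0.001, 1.8]
force: [0.5, 0.4, -0.9]
grip_width: 0.04
grip_force: 0.0
```

```bash
python3 -c "
from h import *
state()
z=np.load('pics/top0.npz')
p,d=snap('side');np.savez('pics/side6.npz',p=p,d=d);prof(p,d);stonez(d)
rel([.36,.15,.42],1.8)
rel([.45,.3,.42],1.8)
# shim pose, top camera first picture: white/bright mask at z=.006 & tab yellow at z .046
q=z['p'].astype(int);r,g,b=q.transpose(2,0,1)
y=(r>140)&(g>110)&(b<100);y[:228]=0;y[240:]=0;y[:,:260]=0;y[:,272:]=0
print('tab',maskpts(y,'top',.046).mean(0),y.sum())
q=p.astype(int);r,g,b=q.transpose(2,0,1)
for nm in('shim','shim_grip'):
  for x in finder.masks_of(nm,'side')[:5]:
    M=x['region'];v,u=np.nonzero(M);a=maskpts(M,'side',.006);P,dr,ra,rb,w=pca(a)
    print(nm,x['confidence'],u.mean().round(),v.mean().round(),p[M].mean(0).round(),P.round(3),dr.round(3),ra.round(3),rb.round(3))
"
```

```text
{'time_s': 15.9, 'qpos': [-0.3436, 0.0771, 1.807, 0.0001, 1.2589, -0.5726], 'ee_pos': [0.432, -0.1157, 0.3959], 'eef_rot': [-3.1404, -0.0009, 1.7998], 'force': [0.4931, 0.4393, -0.9113], 'moment': [-0.0024, -0.0821, -0.0149], 'grip_width': 0.04, 'grip_force': 0.0}
-0.142 11 z [0.048 0.497 0.504] y -0.016
-0.128 9 z [0.046 0.05  0.499] y -0.011
-0.113 10 z [0.041 0.045 0.34 ] y -0.013
-0.098 10 z [0.04  0.043 0.137] y -0.01
-0.083 4 z [0.039 0.043 0.225] y -0.012
-0.068 10 z [0.037 0.039 0.041] y -0.009
-0.053 10 z [0.039 0.041 0.043] y -0.011
-0.038 11 z [0.035 0.037 0.04 ] y -0.004
-0.023 9 z [0.035 0.036 0.041] y -0.006
-0.008 14 z [0.034 0.037 0.04 ] y -0.003
0.007 11 z [0.028 0.033 0.037] y -0.004
0.022 18 z [0.028 0.031 0.033] y -0.001
0.037 14 z [0.028 0.031 0.033] y -0.001
0.052 23 z [0.033 0.058 0.063] y -0.003
stone dz/dx,dz/dy,z0 [-0.0174  0.0063  0.0615] 1221
slide [ 0.2754 -0.0103 -0.0161] spin -0.0001 rows 5.520735784471656
slide [ 0.401   0.1114 -0.0161] spin -0.0001 rows 8.330236244565095
tab [0.4602035  0.31491905 0.046     ] 13
shim 0.55 206.0 179.0 [172.  94.  49.] [0.438 0.665 0.006] [-0.988 -0.154] [-0.061 -0.054  0.05   0.055] [-0.025 -0.02   0.021  0.022]
shim_grip 0.58 207.0 179.0 [171.  97.  53.] [0.441 0.666 0.006] [-0.982 -0.191] [-0.064 -0.057  0.056  0.059] [-0.026 -0.023  0.023  0.026]
```

```bash
cat > fits.py <<'E'
from fit2 import *
BS=[box(-40,45,-18,18,0,6),box(45,57,-18,18,0,4),box(-7,0,-18,18,6,45),box(-41,-27,-8,8,6,46)]
def fitmask(M,boxes,q0):
    W={n:(np.nonzero(m.any(0))[0][0]-8,np.nonzero(m.any(1))[0][0]-8,m.any(0).sum()+16,m.any(1).sum()+16) for n,m in M.items()}
    def f(q):
        q=np.array([q[0]/100,q[1]/100,q[2]/10]);return sum(np.abs(render(n,boxes,q,*W[n])-m[W[n][1]:W[n][1]+W[n][3],W[n][0]:W[n][0]+W[n][2]]).sum() for n,m in M.items())
    q0=np.array([q0[0]*100,q0[1]*100,q0[2]*10]);r=None
    for k in range(2):
        r=minimize(f,q0,method='Nelder-Mead',options=dict(initial_simplex=q0+np.array([[0,0,0],[1,.3,.4],[-.3,1,-.4],[.3,-.3,1.]])));q0=r.x
    return np.array([r.x[0]/100,r.x[1]/100,r.x[2]/10]),r.fun
if __name__=='__main__':
    M={}
    for c in('top','side'):
        p,d=snap(c);np.savez(f'pics/{c}7.npz',p=p,d=d)
        best=None
        for nm in('shim','shim_grip','shim_pad'):
            for x in finder.masks_of(nm,c):
                m=x['region'];col=p[m].mean(0);v,u=np.nonzero(m);e=proj(c,[.468,.28,.01])
                if np.hypot(u.mean()-e[0],v.mean()-e[1])<20 and col[2]>120: best=m;print(c,nm,x['confidence'],m.sum(),u.mean(),v.mean(),col.round())
                if best is not None:break
            if best is not None:break
        if best is not None:M[c]=best.astype(float)
    for k in [[c] for c in M]+([list(M)] if len(M)>1 else []):
        q,e=fitmask({n:M[n] for n in k},BS,[.468,.28,-1.33]);print(k,q.round(4),e.round(1),'grip',np.round([q[0]-.034*np.cos(q[2]),q[1]-.034*np.sin(q[2])],4))
E
python3 fits.py
```

```text
top shim 0.67 243 277.5308641975309 231.56378600823047 [182. 180. 165.]
['top'] [ 0.4684  0.2811 -1.3213] 30.2 grip [0.46  0.314]
```

```bash
python3 -c "
from h import *
rel([.46,.314,.45],1.82)"
```

```text
slide [ 0.4124  0.1244 -0.057 ] spin -0.0203 rows 8.690562611504443
```

>>> jog_arm(rows=[{"gripper":0.04,"slide":[0.03,0.0,-0.035],"spin":-0.02},{"gripper":0.04,"slide":[0.08,0.0,-0.057],"spin":-0.02},{"gripper":0.04,"slide":[0.13,0.01,-0.057],"spin":-0.02},{"gripper":0.04,"slide":[0.178,0.02,-0.057],"spin":-0.02},{"gripper":0.04,"slide":[0.226,0.03,-0.057],"spin":-0.02},{"gripper":0.04,"slide":[0.274,0.04,-0.057],"spin":-0.02},{"gripper":0.04,"slide":[0.32,0.06,-0.057],"spin":-0.02},{"gripper":0.04,"slide":[0.36,0.085,-0.057],"spin":-0.02}])

```text
time_s: 17.15
ee_pos: [0.433, 0.2564, 0.4508]
eef_rot: [-3.141, 0.0, 1.821]
force: [0.2, -0.7, 0.3]
grip_width: 0.0404
grip_force: 0.0
```

```bash
python3 -c "
from h import *
rel([.46,.314,.30],1.82)"
```

```text
slide [0.0491 0.0404 0.1508] spin 0.0007 rows 3.2726186203195886
```

>>> jog_arm(rows=[{"gripper":0.04,"slide":[0.035,0.03,0.02],"spin":0.001},{"gripper":0.04,"slide":[0.049,0.04,0.06],"spin":0.001},{"gripper":0.04,"slide":[0.049,0.04,0.1],"spin":0.001},{"gripper":0.04,"slide":[0.049,0.04,0.13],"spin":0.001},{"gripper":0.04,"slide":[0.049,0.04,0.15],"spin":0.001},{"gripper":0.04,"slide":[0.049,0.04,0.15],"spin":0.001}])

```text
time_s: 17.75
ee_pos: [0.4598, 0.3111, 0.2978]
eef_rot: [-3.135, 0.002, 1.819]
force: [-0.5, 0.1, 0.3]
grip_width: 0.0399
grip_force: 0.0
```

```bash
python3 -c "
from h import *
state();rel([.46,.314,.212],1.82)"
```

```text
{'time_s': 17.75, 'qpos': [0.5289, 0.4222, 1.6182, 0.0, 1.1077, 0.2809], 'ee_pos': [0.4598, 0.3111, 0.2978], 'eef_rot': [-3.1354, 0.0018, 1.8188], 'force': [-0.5178, 0.0607, 0.2834], 'moment': [0.0175, -0.0435, 0.0026], 'grip_width': 0.0399, 'grip_force': 0.0}
slide [0.0028 0.0009 0.0858] spin -0.0012 rows 1.7160629943844945
```

>>> jog_arm(rows=[{"gripper":0.04,"slide":[0.001,0,0.04],"spin":0},{"gripper":0.04,"slide":[0.001,0,0.07],"spin":0},{"gripper":0.04,"slide":[0.001,0,0.086],"spin":0},{"gripper":0.04,"slide":[0.001,0,0.087],"spin":0},{"gripper":0.04,"slide":[0.001,0,0.087],"spin":0}])

```text
time_s: 18.25
ee_pos: [0.4603, 0.3125, 0.2153]
eef_rot: [3.141, -0.0, 1.819]
force: [0.6, 0.3, 0.9]
grip_width: 0.04
grip_force: 0.0
```

>>> jog_arm(rows=[{"gripper":0.0,"slide":[0,0,0],"spin":0},{"gripper":0.0,"slide":[0,0,0],"spin":0},{"gripper":0.0,"slide":[0,0,0],"spin":0},{"gripper":0.0,"slide":[0,0,0],"spin":0}], squeeze=40)

```text
time_s: 18.65
ee_pos: [0.4601, 0.3124, 0.215]
eef_rot: [3.14, -0.0, 1.819]
force: [-0.3, -0.6, 4.3]
grip_width: 0.0157
grip_force: 40.0
```

```bash
cat > fitst.py <<'E'
from fits import *
def slab(th):
    b=box(-100,100,-95,95,24,60);x=b[:,0]-.075;z=b[:,2].copy();b=b.copy()
    b[:,0]=.075+x*np.cos(th)-z*np.sin(th);b[:,2]=x*np.sin(th)+z*np.cos(th);return b
def stonefit(imgs,th):
    M={}
    for c,p in imgs.items():
        q=p.astype(int);r,g,b=q.transpose(2,0,1);ctr=proj(c,[.5303,-.3944,.05]).astype(int)
        lab=cv2.cvtColor(p,cv2.COLOR_RGB2LAB).astype(int)
        m=None
        for x in finder.masks_of('stone',c)[:3]:
            if x['region'][ctr[1]-12:ctr[1]+12,ctr[0]-12:ctr[0]+12].mean()>.3:
                m=x['region'].astype(np.uint8);break
        if m is None: print('no stone',c);continue
        k,l,s,_=cv2.connectedComponentsWithStats(m);m=(l==1+s[1:,4].argmax()).astype(np.uint8)
        h=cv2.convexHull(max(cv2.findContours(m,0,1)[0],key=len));f=np.zeros((400,640),np.uint8);cv2.fillConvexPoly(f,h,1);print(c,m.sum(),f.sum());M[c]=f.astype(float)
    for k in [[c] for c in M]+([list(M)] if len(M)>1 else []):
        q,e=fitmask({n:M[n] for n in k},[slab(th)],[.5303,-.3944,-1.408]);print(k,q.round(4),e.round(1))
if __name__=='__main__':
    im={}
    for c in('top','side'):
        im[c],d=snap(c);np.savez(f'pics/{c}8.npz',p=im[c],d=d)
    stonefit(im,-.017)
    o=np.array([.5303,-.3944]);a=-1.408
    def S(X): e=np.array(X[:2])-o;return np.round([np.cos(a)*e[0]+np.sin(a)*e[1],-np.sin(a)*e[0]+np.cos(a)*e[1]],4)
    print('cf corner side bottom',S(rayz('side',[[386.2,196.0]],0.01)[0]),'top',S(rayz('top',[[374,152]],.224)[0]),'top2',S(rayz('top',[[374,143]],.224)[0]))
    print('roller',S(W(0,0,0)),'cheek corner',S(W(.008,.019,0)),S(W(-.008,.019,0)),'base corner',S(W(.03,.019,0)))
E
python3 fitst.py
```

```text
top 2090 2416
side 1581 1959
['top'] [ 0.5344 -0.3934 -1.4403] 72.8
['side'] [ 0.5372 -0.3913 -1.4479] 96.4
['top', 'side'] [ 0.5355 -0.3926 -1.4378] 189.4
cf corner side bottom [-0.2177  0.1571] top [-0.2441  0.1025] top2 [-0.226   0.1355]
roller [-0.1554 -0.0381] cheek corner [-0.1472 -0.0192] [-0.1632 -0.019 ] base corner [-0.1252 -0.0195]
```

>>> jog_arm(rows=[{"gripper":0.0,"slide":[0,0,-0.02],"spin":0},{"gripper":0.0,"slide":[0,0,-0.05],"spin":0},{"gripper":0.0,"slide":[0,0,-0.09],"spin":0},{"gripper":0.0,"slide":[0,0,-0.13],"spin":0},{"gripper":0.0,"slide":[0,-0.02,-0.17],"spin":0},{"gripper":0.0,"slide":[0,-0.05,-0.21],"spin":0},{"gripper":0.0,"slide":[-0.01,-0.08,-0.24],"spin":0},{"gripper":0.0,"slide":[-0.01,-0.08,-0.24],"spin":0}])

```text
time_s: 19.65
ee_pos: [0.3827, 0.282, 0.4587]
eef_rot: [3.135, -0.002, 1.819]
force: [0.3, 0.6, -1.6]
grip_width: 0.0155
grip_force: 40.0
```

```bash
cat > fitst2.py <<'E'
from fits import *
def slab(th,z0=40):
    b=box(-100,100,-95,95,z0,60);x=b[:,0]-.075;z=b[:,2].copy();b=b.copy()
    b[:,0]=.075+x*np.cos(th)-z*np.sin(th);b[:,2]=x*np.sin(th)+z*np.cos(th);return b
def zmask(c,d):
    dm=cv2.medianBlur(d.astype(np.float32),5);C=cloud(c,dm);x,y,z=C[...,0],C[...,1],C[...,2]
    m=((z>.036)&(z<.10)&(np.hypot(x-.5303,y+.3944)<.15)).astype(np.uint8)
    cup=((z>=.09)&(z<.16)&(np.hypot(x-.54,y+.41)<.06));m|=cup.astype(np.uint8)
    m=cv2.morphologyEx(m,cv2.MORPH_OPEN,np.ones((7,7)))
    k,l,s,_=cv2.connectedComponentsWithStats(m);return (l==1+s[1:,4].argmax()).astype(float)
def run(s,th,q0=[.5303,-.3944,-1.408]):
    M={c:zmask(c,np.load(f'pics/{c}{s}.npz')['d']) for c in('top','side')}
    for k in (['top'],['side'],['top','side']):
        q,e=fitmask({n:M[n] for n in k},[slab(th)],q0);print(s,k,q.round(4),e.round(1),[int(M[n].sum()) for n in k])
    return q
if __name__=='__main__':
    run('1',.04);run('8',-.017)
E
python3 fitst2.py
```

```text
1 ['top'] [ 0.5324 -0.3947 -1.4167] 107.7 [2199]
1 ['side'] [ 0.5343 -0.3929 -1.4182] 85.5 [1851]
1 ['top', 'side'] [ 0.5327 -0.3935 -1.4114] 203.9 [2199, 1851]
8 ['top'] [ 0.5335 -0.3918 -1.4402] 83.1 [2228]
8 ['side'] [ 0.5347 -0.3921 -1.4284] 76.5 [1886]
8 ['top', 'side'] [ 0.5339 -0.3918 -1.4341] 163.7 [2228, 1886]
```

```bash
cat >> h.py <<'E'
ST=np.array([.5327,-.3923,-1.43])
def WS(x,y,z,q=ST):
    c,s=np.cos(q[2]),np.sin(q[2]);return [q[0]+c*x-s*y,q[1]+s*x+c*y,z]
def toT(P,q=ST):
    c,s=np.cos(q[2]),np.sin(q[2]);e=np.array(P[:2])-q[:2];return np.round([c*e[0]+s*e[1],-s*e[0]+c*e[1]],4)
E
python3 -c "
from h import *
state()
print('cf',toT(rayz('top',[[369.2,166.2]],0)[0]),toT(rayz('top',[[374.5,143]],.224)[0]),toT(rayz('side',[[386.2,196.0]],0.0)[0]))
print(WS(-.203,.015,.45));rel(WS(-.203,.015,.45),1.7116)"
```

```text
{'time_s': 19.65, 'qpos': [0.558, 0.0913, 1.6437, 0.0001, 1.3999, 0.3093], 'ee_pos': [0.3827, 0.282, 0.4587], 'eef_rot': [3.1352, -0.0021, 1.8194], 'force': [0.3494, 0.6052, -1.6199], 'moment': [0.0139, -0.0679, -0.0241], 'grip_width': 0.0155, 'grip_force': 40.0006}
cf [-0.211   0.1393] [-0.2255  0.1271] [-0.2197  0.1582]
[np.float64(0.51906425241817), np.float64(-0.18920380016385183), 0.45]
slide [-0.4903  0.0162  0.0087] spin 0.1078 rows 9.812081880404953
```

>>> jog_arm(rows=[{"gripper":0.0,"slide":[-0.03,-0.01,0.0],"spin":0.02},{"gripper":0.0,"slide":[-0.075,-0.015,0.0],"spin":0.03},{"gripper":0.0,"slide":[-0.12,-0.015,0.0],"spin":0.04},{"gripper":0.0,"slide":[-0.165,-0.01,0.0],"spin":0.05},{"gripper":0.0,"slide":[-0.21,-0.005,0.0],"spin":0.06},{"gripper":0.0,"slide":[-0.255,0.0,0.0],"spin":0.07},{"gripper":0.0,"slide":[-0.3,0.005,0.0],"spin":0.08},{"gripper":0.0,"slide":[-0.345,0.01,0.0],"spin":0.09}])

```text
time_s: 20.45
ee_pos: [0.4798, -0.0511, 0.4534]
eef_rot: [-3.141, -0.0, 1.728]
force: [0.4, 0.9, -1.8]
grip_width: 0.016
grip_force: 40.0
```

```bash
python3 -c "
from h import *
rel(WS(-.203,.015,.35),1.7116)"
```

```text
slide [-0.1426  0.0171  0.1034] spin 0.0165 rows 3.5397384458095296
```

>>> jog_arm(rows=[{"gripper":0.0,"slide":[-0.04,0.005,0.02],"spin":0.005},{"gripper":0.0,"slide":[-0.08,0.01,0.05],"spin":0.01},{"gripper":0.0,"slide":[-0.115,0.014,0.08],"spin":0.016},{"gripper":0.0,"slide":[-0.135,0.017,0.1],"spin":0.016},{"gripper":0.0,"slide":[-0.142,0.017,0.103],"spin":0.016},{"gripper":0.0,"slide":[-0.142,0.017,0.103],"spin":0.016},{"gripper":0.0,"slide":[-0.142,0.017,0.103],"spin":0.016}])

```text
time_s: 21.15
ee_pos: [0.5185, -0.1858, 0.3523]
eef_rot: [3.141, 0.0, 1.713]
force: [0.5, 0.5, -1.0]
grip_width: 0.0152
grip_force: 40.0
```

```bash
python3 -c "
from h import *
state();print(toT(telemetry.get_obs()['ee_pos']))
rel(WS(-.203,.015,.218),1.7116)
p,d=snap('side');np.savez('pics/side9.npz',p=p,d=d)
m=[x for x in finder.masks_of('shim','side') if x['region'][:,340:].sum()>20]
for x in m[:2]:
  v,u=np.nonzero(x['region']);print(u.mean(),v.mean(),p[x['region']].mean(0),x['confidence'])
  C=cloud('side',d)[x['region']];print(C[:,2].min(),np.percentile(C[:,2],[10,50,90]))
  a=np.array([toT(k) for k in C]);print(np.percentile(a,[3,50,97],axis=0))
"
```

```text
{'time_s': 21.15, 'qpos': [-0.4107, 0.3492, 1.5821, 0.0002, 1.2093, -0.5532], 'ee_pos': [0.5185, -0.1858, 0.3523], 'eef_rot': [3.1406, 0.0004, 1.7133], 'force': [0.4611, 0.5284, -0.9799], 'moment': [0.0473, -0.0789, -0.0213], 'grip_width': 0.0152, 'grip_force': 39.9993}
[-0.2064  0.0149]
slide [-3.400e-03  1.000e-04  1.343e-01] spin 0.0017 rows 2.686330102255273
397.72222222222223 202.57638888888889 [151.76388889 150.79861111 144.125     ] 0.63
-0.00877807915630707 [0.13776006 0.14302606 0.14920816]
[[-0.206126 -0.006813]
 [-0.16335   0.0089  ]
 [-0.123435  0.030413]]
```

>>> jog_arm(rows=[{"gripper":0.0,"slide":[0,0,0.03],"spin":0.001},{"gripper":0.0,"slide":[0,0,0.07],"spin":0.001},{"gripper":0.0,"slide":[0,0,0.1],"spin":0.001},{"gripper":0.0,"slide":[0,0,0.12],"spin":0.001},{"gripper":0.0,"slide":[0,0,0.13],"spin":0.001},{"gripper":0.0,"slide":[0,0,0.135],"spin":0.001},{"gripper":0.0,"slide":[0,0,0.135],"spin":0.001}])

```text
time_s: 21.95
ee_pos: [0.5186, -0.1863, 0.2169]
eef_rot: [3.141, 0.0, 1.712]
force: [0.2, 0.1, -0.5]
grip_width: 0.0154
grip_force: 40.0
```

```bash
cat >> h.py <<'E'
def tprof(d):
    C=cloud('side',d);X=C-[ST[0],ST[1],0];c,s=np.cos(ST[2]),np.sin(ST[2]);sx=c*X[...,0]+s*X[...,1];sy=-s*X[...,0]+c*X[...,1];z=C[...,2]
    return sx,sy,z
E
python3 -c "
from h import *
state();print(toT(telemetry.get_obs()['ee_pos']))
p,d=snap('side');np.savez('pics/side10.npz',p=p,d=d)
stonez(d)
cv2.imwrite('pics/i.png',cv2.resize(p[180:255,350:450,::-1],None,fx=8,fy=8,interpolation=2))
"
```

```text
{'time_s': 21.95, 'qpos': [-0.4114, 0.5296, 1.678, -0.0, 0.9332, -0.5529], 'ee_pos': [0.5186, -0.1863, 0.2169], 'eef_rot': [3.1409, 0.0004, 1.7122], 'force': [0.2359, 0.1005, -0.526], 'moment': [0.0132, -0.0235, -0.0377], 'grip_width': 0.0154, 'grip_force': 39.9991}
[-0.2059  0.0149]
stone dz/dx,dz/dy,z0 [-0.0175  0.0105  0.0615] 1231
```

View pics/i.png

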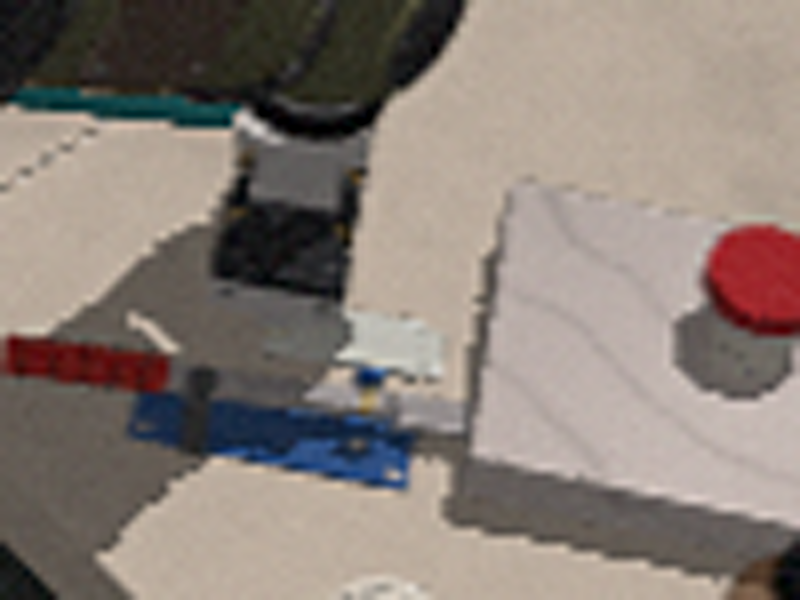

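```bash
python3 -c "
from h import *
f=lambda pts,z:rayz('side',np.array(pts)/8+[350,180]-[.0,.0],z)
for P in f([[445,330],[435,377]],.006): print('nose',toT(P))
a=f([[510,185],[470,461]],.0625)
for P in a: print('stone top front corners',toT(P))
e=a[0]-a[1];print('yaw',np.arctan2(e[1],e[0])-np.pi/2)
"
```

```text
nose [-0.1151  0.0302]
nose [-0.1165 -0.0027]
stone top front corners [-0.0951  0.0925]
stone top front corners [-0.0945 -0.094 ]
yaw -1.4265247450401866
```

>>> jog_arm(rows=[{"gripper":0.0,"slide":[0,0,0.001],"spin":0},{"gripper":0.0,"slide":[0,0,0.0018],"spin":0},{"gripper":0.0,"slide":[0,0,0.0018],"spin":0}])

```text
time_s: 22.3
ee_pos: [0.5185, -0.1866, 0.215]
eef_rot: [3.141, 0.0, 1.712]
force: [0.3, 1.1, 0.7]
grip_width: 0.0156
grip_force: 40.0
```

>>> jog_arm(rows=[{"gripper":0.0,"slide":[-0.008,0,0],"spin":0},{"gripper":0.0,"slide":[-0.016,0,0],"spin":0},{"gripper":0.0,"slide":[-0.024,0,0],"spin":0},{"gripper":0.0,"slide":[-0.03,0,0],"spin":0},{"gripper":0.0,"slide":[-0.03,0,0],"spin":0}])

```text
time_s: 22.8
ee_pos: [0.5228, -0.2177, 0.215]
eef_rot: [3.141, 0.001, 1.711]
force: [0.5, -2.3, 5.2]
grip_width: 0.016
grip_force: 40.0
```

>>> jog_arm(rows=[{"gripper":0.0,"slide":[0,0,-0.0003],"spin":0},{"gripper":0.0,"slide":[-0.006,0,-0.0004],"spin":0},{"gripper":0.0,"slide":[-0.012,0,-0.0004],"spin":0},{"gripper":0.0,"slide":[-0.018,0,-0.0004],"spin":0},{"gripper":0.0,"slide":[-0.024,0,-0.0004],"spin":0},{"gripper":0.0,"slide":[-0.028,0,-0.0004],"spin":0},{"gripper":0.0,"slide":[-0.028,0,-0.0004],"spin":0}])

```text
time_s: 23.5
ee_pos: [0.5266, -0.2448, 0.215]
eef_rot: [3.141, 0.001, 1.711]
force: [-0.3, -2.6, 4.1]
grip_width: 0.0156
grip_force: 40.0
```

```bash
python3 -c "
from h import *
state();print(toT(telemetry.get_obs()['ee_pos']))
p,d=snap('side');stonez(d)"
```

```text
{'time_s': 23.5, 'qpos': [-0.4982, 0.5862, 1.5894, -0.0003, 0.9652, -0.6386], 'ee_pos': [0.5266, -0.2448, 0.215], 'eef_rot': [3.1411, 0.0007, 1.7113], 'force': [-0.3045, -2.6372, 4.071], 'moment': [-0.4484, -0.1075, 0.0347], 'grip_width': 0.0156, 'grip_force': 40.0007}
[-0.1469  0.0147]
stone dz/dx,dz/dy,z0 [-0.0146  0.0048  0.0615] 1225
```

>>> jog_arm(rows=[{"gripper":0.0,"slide":[-0.003,0,0],"spin":0},{"gripper":0.0,"slide":[-0.006,0,0],"spin":0},{"gripper":0.0,"slide":[-0.009,0,0],"spin":0},{"gripper":0.0,"slide":[-0.011,0,0],"spin":0},{"gripper":0.0,"slide":[-0.011,0,0],"spin":0}])

```text
time_s: 24.05
ee_pos: [0.5282, -0.2549, 0.215]
eef_rot: [3.141, -0.0, 1.712]
force: [0.1, 0.7, 5.6]
grip_width: 0.0154
grip_force: 40.0
```

>>> jog_arm(rows=[{"gripper":0.0,"slide":[-0.001,0,0],"spin":0},{"gripper":0.0,"slide":[-0.0015,0,0],"spin":0},{"gripper":0.0,"slide":[-0.0015,0,0],"spin":0}])

```text
time_s: 24.35
ee_pos: [0.5284, -0.2562, 0.215]
eef_rot: [3.142, -0.0, 1.712]
force: [-0.7, 3.7, 7.0]
grip_width: 0.0159
grip_force: 40.0
```

>>> jog_arm(rows=[{"gripper":0.0,"slide":[-0.001,0,0],"spin":0},{"gripper":0.0,"slide":[-0.001,0,0],"spin":0}])

```text
time_s: 24.55
ee_pos: [0.5285, -0.2572, 0.215]
eef_rot: [3.141, -0.0, 1.712]
force: [-0.6, 3.4, 5.4]
grip_width: 0.0159
grip_force: 40.0
```

```bash
python3 -c "
from h import *
state();print(toT(telemetry.get_obs()['ee_pos']))
p,d=snap('side');stonez(d)"
```

```text
{'time_s': 24.55, 'qpos': [-0.5153, 0.5992, 1.5676, 0.0005, 0.975, -0.6567], 'ee_pos': [0.5285, -0.2572, 0.215], 'eef_rot': [3.1415, -0.0005, 1.7119], 'force': [-0.6187, 3.3644, 5.356], 'moment': [0.596, -0.0302, -0.0375], 'grip_width': 0.0159, 'grip_force': 40.0015}
[-0.1344  0.0148]
stone dz/dx,dz/dy,z0 [-0.0165  0.0078  0.0615] 1239
```

>>> jog_arm(rows=[{"gripper":0.0,"slide":[-0.001,0,0],"spin":0},{"gripper":0.0,"slide":[-0.001,0,0],"spin":0}])

```text
time_s: 24.8
ee_pos: [0.5286, -0.2582, 0.215]
eef_rot: [3.142, -0.0, 1.712]
force: [-0.7, 3.2, 5.6]
grip_width: 0.0156
grip_force: 40.0
```

>>> jog_arm(rows=[{"gripper":0.0,"slide":[-0.001,0,0],"spin":0},{"gripper":0.0,"slide":[-0.001,0,0],"spin":0}])

```text
time_s: 25.0
ee_pos: [0.5288, -0.2592, 0.215]
eef_rot: [3.141, -0.0, 1.712]
force: [-0.9, 3.2, 6.4]
grip_width: 0.0154
grip_force: 40.0
```

>>> jog_arm(rows=[{"gripper":0.0,"slide":[-0.001,0,-0.0003],"spin":0},{"gripper":0.0,"slide":[-0.0015,0,-0.0003],"spin":0}])

```text
time_s: 25.2
ee_pos: [0.5289, -0.2608, 0.215]
eef_rot: [-3.141, -0.0, 1.712]
force: [-0.8, 4.7, 4.9]
grip_width: 0.0157
grip_force: 40.0
```

>>> jog_arm(rows=[{"gripper":0.0,"slide":[-0.001,0,0],"spin":0},{"gripper":0.0,"slide":[-0.0015,0,0],"spin":0}])

```text
time_s: 25.4
ee_pos: [0.5291, -0.2614, 0.215]
eef_rot: [-3.141, -0.003, 1.712]
force: [-2.6, 15.1, 9.4]
grip_width: 0.0159
grip_force: 40.0
```

>>> jog_arm(rows=[{"gripper":0.0,"slide":[0.0008,0,0],"spin":0},{"gripper":0.0,"slide":[0.0008,0,0],"spin":0}])

```text
time_s: 25.6
ee_pos: [0.529, -0.2611, 0.215]
eef_rot: [-3.141, -0.001, 1.712]
force: [0.1, 6.6, 4.4]
grip_width: 0.0155
grip_force: 40.0
```

```bash
cp fitst2.py x.py; python3 -c "
from fitst2 import *
state();print(toT(telemetry.get_obs()['ee_pos']))
for c in('side',):
    p,d=snap(c);np.savez(f'pics/{c}11.npz',p=p,d=d)
stonez(d)
q0=[.5303,-.3944,-1.408]
for s in('8','11'): print(s,fitmask({'side':zmask('side',np.load(f'pics/side{s}.npz')['d'])},[slab(-.017)],q0))"
```

```text
{'time_s': 25.6, 'qpos': [-0.5206, 0.6033, 1.5607, 0.0008, 0.9787, -0.6621], 'ee_pos': [0.529, -0.2611, 0.215], 'eef_rot': [-3.1411, -0.0012, 1.7119], 'force': [0.0992, 6.6171, 4.4049], 'moment': [1.1694, -0.0606, -0.1007], 'grip_width': 0.0155, 'grip_force': 40.001}
[-0.1305  0.0148]
stone dz/dx,dz/dy,z0 [-0.0126  0.0059  0.0613] 1220
8 (array([ 0.53471296, -0.3920893 , -1.42841876]), np.float64(76.49019607843135))
11 (array([ 0.53455791, -0.39268962, -1.43456081]), np.float64(90.53333333333333))
```

>>> jog_arm(rows=[{"gripper":0.0,"slide":[0,0,0],"spin":0},{"gripper":0.03,"slide":[0,0,0],"spin":0},{"gripper":0.03,"slide":[0,0,0],"spin":0},{"gripper":0.03,"slide":[0,0,-0.02],"spin":0},{"gripper":0.03,"slide":[0,0,-0.06],"spin":0},{"gripper":0.03,"slide":[0,0,-0.11],"spin":0},{"gripper":0.04,"slide":[0,0,-0.16],"spin":0}], squeeze=6)

```text
time_s: 26.35
ee_pos: [0.5287, -0.2616, 0.3766]
eef_rot: [-3.141, -0.0, 1.711]
force: [0.8, -1.5, -0.4]
grip_width: 0.0349
grip_force: 0.0
```

```bash
python3 -c "
from h import *
state()
# bar handle: red pixels side
out={}
for c in('side','top'):
    p,d=snap(c);np.savez(f'pics/{c}12.npz',p=p,d=d);q=p.astype(int);r,g,b=q.transpose(2,0,1)
    C=cloud(c,d);m=(r>110)&(g<70)&(b<70)&(np.hypot(C[...,0]-.43,C[...,1]+.1)<.1)
    print(c,m.sum())
    if m.sum()>15:
        P,dr,ra,rb,w=pca(maskpts(m,c,.048));print(toS(P),dr,ra,rb)
stonez(np.load('pics/side12.npz')['d'])
for dx in(-.15,-.141): 
  t=W(-.14,-.0155,.40);rel(t,1.80);print(t)
"
```

```text
{'time_s': 26.35, 'qpos': [-0.5215, 0.4114, 1.437, -0.0003, 1.2942, -0.6621], 'ee_pos': [0.5287, -0.2616, 0.3766], 'eef_rot': [-3.1407, -0.0004, 1.7115], 'force': [0.7785, -1.4656, -0.4396], 'moment': [-0.0718, -0.0522, 0.0631], 'grip_width': 0.0349, 'grip_force': 0.0}
side 24
[-0.1717 -0.0204  0.048 ] [-0.19530977  0.9807416 ] [-0.0301258  -0.02439054  0.01601087  0.01637075] [-0.00930121 -0.0085317   0.01483251  0.01518153]
top 0
stone dz/dx,dz/dy,z0 [-0.0147  0.0092  0.0615] 1238
slide [ 0.163  -0.0758 -0.0178] spin -0.0884 rows 3.612604024254094
[np.float64(0.43128043279533007), np.float64(-0.11108096036370811), 0.4]
slide [ 0.163  -0.0758 -0.0178] spin -0.0884 rows 3.612604024254094
[np.float64(0.43128043279533007), np.float64(-0.11108096036370811), 0.4]
```

```bash
python3 -c "
from h import *
rel([.4324,-.1159,.37],1.80)"
```

```text
slide [ 0.1581 -0.0754  0.0122] spin -0.0884 rows 3.510614755766284
```

>>> jog_arm(rows=[{"gripper":0.04,"slide":[0.035,-0.015,0.0],"spin":-0.03},{"gripper":0.04,"slide":[0.075,-0.035,0.0],"spin":-0.06},{"gripper":0.04,"slide":[0.115,-0.055,0.0],"spin":-0.088},{"gripper":0.04,"slide":[0.145,-0.07,0.005],"spin":-0.088},{"gripper":0.04,"slide":[0.158,-0.075,0.012],"spin":-0.088},{"gripper":0.04,"slide":[0.158,-0.075,0.012],"spin":-0.088},{"gripper":0.04,"slide":[0.158,-0.075,0.012],"spin":-0.088}])

```text
time_s: 27.15
ee_pos: [0.4329, -0.116, 0.3633]
eef_rot: [3.141, 0.0, 1.8]
force: [-0.5, -0.6, -0.5]
grip_width: 0.0397
grip_force: 0.0
```

```bash
python3 -c "
from fitst2 import *
rel([.4324,-.1159,.234],1.80)
for c in('side','top'):
    p,d=snap(c);np.savez(f'pics/{c}13.npz',p=p,d=d)
    m=[x for x in finder.masks_of('shim',c) if abs(np.nonzero(x['region'])[1].mean()-proj(c,WS(-.12,.015,.01))[0])<25]
    for x in m[:1]:
        M=x['region'];print(c,x['confidence'],M.sum(),p[M].mean(0))
        q=p.astype(int);r,g,b=q.transpose(2,0,1);y=(r>140)&(g>110)&(b<100);e=proj(c,WS(-.134,.015,.046));y[:int(e[1])-10]=0;y[int(e[1])+10:]=0;y[:,:int(e[0])-10]=0;y[:,int(e[0])+10:]=0
        P=maskpts(y,c,.046);print('tab',y.sum(),toT(P.mean(0)) if y.sum() else '')
prof(*[np.load('pics/side13.npz')[k] for k in 'pd'])
run('13',-.017)
"
```

```text
slide [ 0.0002 -0.0004  0.1293] spin -0.0001 rows 2.585416699983028
side 0.65 64 [147.84375  142.078125 122.421875]
tab 7 [-0.1325  0.0121]
-0.142 12 z [0.045 0.465 0.47 ] y -0.012
-0.128 9 z [0.044 0.047 0.464] y -0.012
-0.113 9 z [0.041 0.046 0.215] y -0.008
-0.098 10 z [0.039 0.046 0.13 ] y -0.01
-0.083 6 z [0.045 0.05  0.466] y -0.017
-0.068 12 z [0.037 0.04  0.049] y -0.01
-0.053 10 z [0.036 0.038 0.041] y -0.011
-0.038 11 z [0.038 0.038 0.04 ] y -0.007
-0.023 9 z [0.033 0.034 0.04 ] y -0.006
-0.008 15 z [0.034 0.038 0.04 ] y -0.005
0.007 10 z [0.033 0.036 0.037] y -0.0
0.022 15 z [0.029 0.033 0.035] y -0.002
0.037 14 z [0.027 0.03  0.033] y -0.0
0.052 20 z [0.028 0.047 0.062] y -0.001
13 ['top'] [ 0.5336 -0.3928 -1.4391] 300.7 [1931]
13 ['side'] [ 0.5344 -0.3916 -1.4278] 85.2 [1903]
13 ['top', 'side'] [ 0.5339 -0.3921 -1.4344] 389.1 [1931, 1903]
```

>>> jog_arm(rows=[{"gripper":0.04,"slide":[0,0,0.04],"spin":0},{"gripper":0.04,"slide":[0,0,0.08],"spin":0},{"gripper":0.04,"slide":[0,0,0.11],"spin":0},{"gripper":0.04,"slide":[0,0,0.129],"spin":0},{"gripper":0.04,"slide":[0,0,0.129],"spin":0},{"gripper":0.04,"slide":[0,0,0.129],"spin":0}])

```text
time_s: 27.95
ee_pos: [0.4329, -0.116, 0.2346]
eef_rot: [3.142, 0.0, 1.799]
force: [0.5, -0.3, 0.2]
grip_width: 0.0398
grip_force: 0.0
```

>>> jog_arm(rows=[{"gripper":0.0,"slide":[0,0,0],"spin":0},{"gripper":0.0,"slide":[0,0,0],"spin":0},{"gripper":0.0,"slide":[0,0,0],"spin":0},{"gripper":0.0,"slide":[0,0,0],"spin":0}], squeeze=30)

```text
time_s: 28.35
ee_pos: [0.4327, -0.1156, 0.2348]
eef_rot: [3.14, 0.001, 1.8]
force: [0.4, -0.4, 2.3]
grip_width: 0.0174
grip_force: 30.0
```

>>> jog_arm(rows=[{"gripper":0.0,"slide":[0,0,0.001],"spin":0},{"gripper":0.0,"slide":[0,0,0.002],"spin":0},{"gripper":0.0,"slide":[0,0,0.003],"spin":0},{"gripper":0.0,"slide":[0,0,0.004],"spin":0},{"gripper":0.0,"slide":[0,0,0.005],"spin":0},{"gripper":0.0,"slide":[0,0,0.0055],"spin":0},{"gripper":0.0,"slide":[0,0,0.0055],"spin":0}])

```text
time_s: 29.05
ee_pos: [0.4328, -0.1155, 0.2291]
eef_rot: [3.141, 0.0, 1.8]
force: [0.9, 2.7, 6.9]
grip_width: 0.0177
grip_force: 30.0
```

```bash
python3 -c "
from h import *
state();print(toS(telemetry.get_obs()['ee_pos']))
p,d=snap('side');prof(p,d);stonez(d)"
```

```text
{'time_s': 29.05, 'qpos': [-0.3426, 0.3216, 1.9606, 0.0004, 0.8585, -0.5721], 'ee_pos': [0.4328, -0.1155, 0.2291], 'eef_rot': [3.1406, 0.0003, 1.8001], 'force': [0.9154, 2.6664, 6.8846], 'moment': [0.3599, -0.1419, 0.1558], 'grip_width': 0.0177, 'grip_force': 30.0135}
[-0.1354 -0.0147  0.2291]
-0.113 3 z [0.328 0.33  0.331] y -0.008
-0.098 3 z [0.148 0.322 0.331] y -0.015
-0.083 5 z [0.035 0.036 0.332] y -0.012
-0.068 11 z [0.033 0.038 0.04 ] y -0.008
-0.053 10 z [0.037 0.039 0.042] y -0.01
-0.038 10 z [0.034 0.038 0.041] y -0.006
-0.023 10 z [0.033 0.035 0.037] y -0.005
-0.008 15 z [0.034 0.038 0.041] y -0.004
0.007 11 z [0.03  0.035 0.036] y 0.002
0.022 14 z [0.03  0.033 0.036] y 0.001
0.037 15 z [0.028 0.032 0.036] y 0.0
0.052 23 z [0.029 0.061 0.066] y 0.002
stone dz/dx,dz/dy,z0 [-0.027   0.0105  0.0624] 1227
```

>>> jog_arm(rows=[{"gripper":0.0,"slide":[0,0.003,0.0],"spin":0.015},{"gripper":0.0,"slide":[0,0.006,0.0],"spin":0.03},{"gripper":0.0,"slide":[-0.0005,0.009,0.0],"spin":0.045},{"gripper":0.0,"slide":[-0.0005,0.012,0.0],"spin":0.06},{"gripper":0.0,"slide":[-0.001,0.015,0.0],"spin":0.075},{"gripper":0.0,"slide":[-0.001,0.0175,0.0],"spin":0.09},{"gripper":0.0,"slide":[-0.001,0.0175,0.0],"spin":0.09}])

```text
time_s: 29.8
ee_pos: [0.4499, -0.1126, 0.2288]
eef_rot: [-3.141, -0.0, 1.709]
force: [-3.1, 0.4, 7.0]
grip_width: 0.0174
grip_force: 30.1
```

```bash
python3 -c "
from h import *
state();print(toS(telemetry.get_obs()['ee_pos']))
p,d=snap('side');prof(p,d);stonez(d)"
```

```text
{'time_s': 29.8, 'qpos': [-0.3242, 0.3515, 1.9182, -0.0001, 0.8725, -0.4623], 'ee_pos': [0.4499, -0.1126, 0.2288], 'eef_rot': [-3.1411, -0.0002, 1.709], 'force': [-3.1438, 0.4246, 6.9694], 'moment': [-0.0718, 0.589, -0.2742], 'grip_width': 0.0174, 'grip_force': 30.1024}
[-0.1357  0.0026  0.2288]
-0.142 3 z [0.035 0.038 0.043] y -0.017
-0.128 4 z [0.037 0.188 0.334] y -0.006
-0.113 11 z [0.036 0.039 0.215] y 0.003
-0.098 5 z [0.033 0.043 0.33 ] y 0.004
-0.083 7 z [0.033 0.035 0.038] y 0.005
-0.068 13 z [0.036 0.039 0.041] y -0.001
-0.053 9 z [0.034 0.036 0.04 ] y -0.0
-0.038 11 z [0.033 0.036 0.041] y -0.002
-0.023 9 z [0.029 0.031 0.038] y 0.003
-0.008 14 z [0.035 0.038 0.04 ] y -0.004
0.007 10 z [0.032 0.034 0.038] y 0.001
0.022 16 z [0.028 0.03  0.036] y -0.002
0.037 15 z [0.029 0.03  0.034] y -0.001
0.052 20 z [0.027 0.032 0.065] y -0.0
stone dz/dx,dz/dy,z0 [-0.0319  0.003   0.0626] 1199
```

>>> jog_arm(rows=[{"gripper":0.0,"slide":[0,0,-0.0015],"spin":0},{"gripper":0.0,"slide":[0,0,-0.003],"spin":0},{"gripper":0.0,"slide":[0,0,-0.0045],"spin":0},{"gripper":0.0,"slide":[0,0,-0.006],"spin":0},{"gripper":0.0,"slide":[0,0,-0.007],"spin":0},{"gripper":0.0,"slide":[0,0,-0.008],"spin":0},{"gripper":0.0,"slide":[0,0,-0.009],"spin":0},{"gripper":0.0,"slide":[0,0,-0.01],"spin":0}], squeeze=22)

```text
time_s: 30.65
ee_pos: [0.4498, -0.1127, 0.2388]
eef_rot: [3.141, 0.0, 1.71]
force: [0.6, -4.5, 1.9]
grip_width: 0.0176
grip_force: 22.0
```

>>> jog_arm(rows=[{"gripper":0.0,"slide":[0,0,-0.001],"spin":0},{"gripper":0.0,"slide":[0,0,-0.002],"spin":0},{"gripper":0.0,"slide":[-0.0005,0,-0.003],"spin":0},{"gripper":0.0,"slide":[-0.0005,0,-0.004],"spin":0},{"gripper":0.0,"slide":[-0.0005,0,-0.006],"spin":0},{"gripper":0.0,"slide":[-0.001,0,-0.008],"spin":0},{"gripper":0.0,"slide":[-0.001,0,-0.01],"spin":0}])

```text
time_s: 31.35
ee_pos: [0.4498, -0.1134, 0.2485]
eef_rot: [-3.141, -0.001, 1.71]
force: [-0.6, -0.2, -2.3]
grip_width: 0.0182
grip_force: 22.0
```

```bash
python3 -c "
from h import *
state();print(toS(telemetry.get_obs()['ee_pos']))
p,d=snap('side');prof(p,d);stonez(d)"
```

```text
{'time_s': 31.35, 'qpos': [-0.326, 0.3164, 1.9076, 0.0005, 0.9188, -0.4654], 'ee_pos': [0.4498, -0.1134, 0.2485], 'eef_rot': [-3.1407, -0.0009, 1.7099], 'force': [-0.5704, -0.2274, -2.2748], 'moment': [0.1275, -0.05, -0.024], 'grip_width': 0.0182, 'grip_force': 21.9974}
[-0.1349  0.0025  0.2485]
-0.142 5 z [0.057 0.061 0.068] y -0.02
-0.128 4 z [0.041 0.208 0.356] y -0.004
-0.113 9 z [0.053 0.057 0.352] y -0.007
-0.098 8 z [0.045 0.051 0.229] y 0.003
-0.083 14 z [0.046 0.051 0.052] y 0.001
-0.068 11 z [0.044 0.048 0.05 ] y -0.004
-0.053 11 z [0.041 0.044 0.048] y -0.001
-0.038 10 z [0.035 0.04  0.045] y 0.003
-0.023 10 z [0.039 0.042 0.047] y -0.001
-0.008 14 z [0.031 0.037 0.042] y 0.0
0.007 9 z [0.031 0.035 0.037] y 0.001
0.022 17 z [0.029 0.031 0.032] y -0.002
0.037 14 z [0.021 0.024 0.027] y 0.002
0.052 23 z [0.028 0.053 0.06 ] y -0.003
stone dz/dx,dz/dy,z0 [0.0013 0.0025 0.0599] 1214
```

>>> jog_arm(rows=[{"gripper":0.0,"slide":[0,0,0],"spin":0},{"gripper":0.0,"slide":[0,0,-0.003],"spin":0},{"gripper":0.0,"slide":[-0.0005,0,-0.006],"spin":0},{"gripper":0.0,"slide":[-0.001,0,-0.009],"spin":0},{"gripper":0.0,"slide":[-0.0015,0,-0.012],"spin":0},{"gripper":0.0,"slide":[-0.002,0,-0.014],"spin":0},{"gripper":0.0,"slide":[-0.002,0,-0.014],"spin":0}], squeeze=9)

```text
time_s: 32.1
ee_pos: [0.4503, -0.1157, 0.263]
eef_rot: [3.141, 0.0, 1.71]
force: [-0.8, -0.3, -1.3]
grip_width: 0.0178
grip_force: 9.0
```

```bash
python3 -c "
from h import *
state();print(toS(telemetry.get_obs()['ee_pos']))
p,d=snap('side');prof(p,d);stonez(d)"
```

```text
{'time_s': 32.1, 'qpos': [-0.3302, 0.2932, 1.8963, -0.0, 0.9515, -0.4692], 'ee_pos': [0.4503, -0.1157, 0.263], 'eef_rot': [3.1411, 0.0003, 1.7098], 'force': [-0.7667, -0.3121, -1.3051], 'moment': [0.0152, -0.0781, 0.0342], 'grip_width': 0.0178, 'grip_force': 8.9999}
[-0.1326  0.0026  0.263 ]
-0.142 6 z [0.079 0.226 0.37 ] y -0.004
-0.128 8 z [0.083 0.367 0.372] y -0.008
-0.113 5 z [0.065 0.366 0.368] y -0.003
-0.098 9 z [0.06  0.065 0.291] y 0.007
-0.083 16 z [0.053 0.055 0.059] y -0.001
-0.068 12 z [0.048 0.054 0.058] y 0.0
-0.053 12 z [0.044 0.05  0.055] y 0.0
-0.038 9 z [0.042 0.047 0.049] y -0.002
-0.023 11 z [0.042 0.044 0.048] y -0.003
-0.008 11 z [0.035 0.039 0.042] y 0.002
0.007 11 z [0.031 0.037 0.038] y 0.0
0.022 17 z [0.024 0.027 0.033] y -0.001
0.037 13 z [0.018 0.021 0.024] y 0.0
0.052 23 z [0.019 0.053 0.061] y 0.0
stone dz/dx,dz/dy,z0 [0.0047 0.002  0.06  ] 1202
```

>>> jog_arm(rows=[{"gripper":0.0,"slide":[0.006,0,-0.0016],"spin":0},{"gripper":0.0,"slide":[0.012,0,-0.0032],"spin":0},{"gripper":0.0,"slide":[0.019,0,-0.005],"spin":0},{"gripper":0.0,"slide":[0.026,0,-0.0067],"spin":0},{"gripper":0.0,"slide":[0.033,0,-0.0085],"spin":0},{"gripper":0.0,"slide":[0.04,0,-0.0102],"spin":0},{"gripper":0.0,"slide":[0.046,0,-0.012],"spin":0},{"gripper":0.0,"slide":[0.046,0,-0.012],"spin":0}], squeeze=12)

```text
time_s: 32.95
ee_pos: [0.4438, -0.0693, 0.2749]
eef_rot: [3.141, -0.0, 1.711]
force: [-0.5, -0.1, -1.5]
grip_width: 0.0179
grip_force: 12.0
```

```bash
python3 -c "
from h import *
state();print(toS(telemetry.get_obs()['ee_pos']))
p,d=snap('side');prof(p,d);stonez(d)"
```

```text
{'time_s': 32.95, 'qpos': [-0.2366, 0.242, 1.9296, 0.0001, 0.9698, -0.3764], 'ee_pos': [0.4438, -0.0693, 0.2749], 'eef_rot': [3.1413, -0.0, 1.7105], 'force': [-0.4676, -0.0957, -1.4937], 'moment': [0.0238, -0.0851, -0.0273], 'grip_width': 0.0179, 'grip_force': 12.0}
[-0.1794  0.0031  0.2749]
-0.142 9 z [0.071 0.072 0.252] y 0.009
-0.128 17 z [0.054 0.067 0.269] y 0.004
-0.113 11 z [0.063 0.066 0.069] y -0.0
-0.098 11 z [0.055 0.061 0.064] y 0.0
-0.083 15 z [0.053 0.055 0.057] y -0.0
-0.068 10 z [0.052 0.054 0.058] y -0.0
-0.053 14 z [0.045 0.05  0.052] y -0.0
-0.038 12 z [0.038 0.043 0.045] y -0.002
-0.023 13 z [0.035 0.038 0.042] y 0.001
-0.008 18 z [0.028 0.033 0.035] y 0.0
0.007 13 z [0.021 0.026 0.032] y 0.005
0.022 4 z [0.017 0.021 0.024] y 0.002
0.052 14 z [0.054 0.058 0.061] y -0.001
stone dz/dx,dz/dy,z0 [ 0.0023 -0.0046  0.0596] 1197
```

>>> jog_arm(rows=[{"gripper":0.0,"slide":[0.001,0,0.006],"spin":0},{"gripper":0.0,"slide":[0.002,0,0.012],"spin":0},{"gripper":0.0,"slide":[0.003,0,0.018],"spin":0},{"gripper":0.0,"slide":[0.004,0,0.024],"spin":0},{"gripper":0.0,"slide":[0.005,0,0.03],"spin":0},{"gripper":0.0,"slide":[0.006,0,0.036],"spin":0},{"gripper":0.0,"slide":[0.006,0,0.042],"spin":0},{"gripper":0.0,"slide":[0.006,0,0.045],"spin":0}])

```text
time_s: 33.8
ee_pos: [0.4429, -0.064, 0.229]
eef_rot: [-3.141, -0.0, 1.71]
force: [0.1, 0.2, -1.0]
grip_width: 0.0178
grip_force: 12.0
```

>>> jog_arm(rows=[{"gripper":0.0,"slide":[0.0,0,0.004],"spin":0},{"gripper":0.0,"slide":[0.0,0,0.008],"spin":0},{"gripper":0.0,"slide":[0.0,0,0.012],"spin":0},{"gripper":0.0,"slide":[0.0,0,0.015],"spin":0},{"gripper":0.0,"slide":[0.0,0,0.017],"spin":0},{"gripper":0.0,"slide":[0.0,0,0.017],"spin":0}], squeeze=6)

```text
time_s: 34.4
ee_pos: [0.443, -0.0641, 0.2125]
eef_rot: [-3.141, -0.0, 1.71]
force: [0.1, 0.8, -0.6]
grip_width: 0.0181
grip_force: 6.0
```

```bash
python3 -c "
from h import *
state();print(toS(telemetry.get_obs()['ee_pos']))
p,d=snap('side');prof(p,d);stonez(d)"
```

```text
{'time_s': 34.4, 'qpos': [-0.2256, 0.3537, 1.9681, -0.0001, 0.8201, -0.3646], 'ee_pos': [0.443, -0.0641, 0.2125], 'eef_rot': [-3.1414, -0.0, 1.7098], 'force': [0.0775, 0.8299, -0.6119], 'moment': [-0.073, -0.109, 0.0346], 'grip_width': 0.0181, 'grip_force': 6.0}
[-0.1847  0.0031  0.2125]
-0.142 11 z [0.021 0.025 0.313] y 0.003
-0.128 12 z [0.026 0.028 0.03 ] y -0.001
-0.113 10 z [0.023 0.027 0.029] y 0.0
-0.098 8 z [0.025 0.03  0.031] y 0.001
-0.083 5 z [0.028 0.032 0.034] y 0.005
-0.068 10 z [0.031 0.032 0.035] y 0.0
-0.053 12 z [0.03  0.033 0.037] y -0.001
-0.038 8 z [0.029 0.034 0.037] y -0.001
-0.023 13 z [0.029 0.031 0.034] y -0.002
-0.008 18 z [0.027 0.029 0.034] y 0.001
0.007 13 z [0.027 0.028 0.033] y 0.003
0.022 7 z [0.029 0.032 0.038] y -0.001
0.052 13 z [0.055 0.058 0.06 ] y 0.002
stone dz/dx,dz/dy,z0 [-0.0002  0.0025  0.0597] 1224
```

Bar rests nearly on the worktop; a bit more down, release and lift.

>>> jog_arm(rows=[{"gripper":0.0,"slide":[0,0,0.0015],"spin":0},{"gripper":0.0,"slide":[0,0,0.0015],"spin":0},{"gripper":0.04,"slide":[0,0,0.0015],"spin":0},{"gripper":0.04,"slide":[0,0,0.0015],"spin":0},{"gripper":0.04,"slide":[0,0,-0.02],"spin":0},{"gripper":0.04,"slide":[0,0,-0.06],"spin":0},{"gripper":0.04,"slide":[0,0,-0.11],"spin":0},{"gripper":0.04,"slide":[0,0,-0.16],"spin":0}])

```text
time_s: 35.25
ee_pos: [0.4426, -0.064, 0.3746]
eef_rot: [-3.141, -0.0, 1.71]
force: [0.6, 0.4, -0.7]
grip_width: 0.0398
grip_force: 0.0
```

```bash
python3 -c "
from fitst2 import *
state()
for c in('side','top'):
    p,d=snap(c);np.savez(f'pics/{c}14.npz',p=p,d=d)
    for n in('cup','roll','amber'):
        for r in finder.find_in(n,c)[:1]: print(c,n,np.round(r['point'],3),round(r['confidence'],2))
    q=p.astype(int);r,g,b=q.transpose(2,0,1);y=(r>140)&(g>110)&(b<100);e=proj(c,WS(-.134,.015,.046));k=np.zeros_like(y);k[int(e[1])-8:int(e[1])+9,int(e[0])-8:int(e[0])+9]=1;y&=k
    print(c,'tab',y.sum(),toT(maskpts(y,c,.046).mean(0)) if y.sum() else '')
p,d=[np.load('pics/side14.npz')[k] for k in 'pd'];prof(p,d);stonez(d)
run('14',0.)
run('1',.04)
"
```

```text
{'time_s': 35.25, 'qpos': [-0.2255, 0.0992, 1.835, 0.0, 1.2078, -0.3645], 'ee_pos': [0.4426, -0.064, 0.3746], 'eef_rot': [-3.1412, -0.0002, 1.7098], 'force': [0.6026, 0.3964, -0.6555], 'moment': [-0.0799, -0.0889, -0.0039], 'grip_width': 0.0398, 'grip_force': 0.0}
side cup [ 0.533 -0.422  0.133] 0.8
side roll [ 0.332 -0.298  0.024] 0.78
side amber [ 0.335 -0.479  0.105] 0.6
side tab 8 [-0.1332  0.0121]
top cup [ 0.54  -0.414  0.131] 0.7
top roll [ 0.44  -0.047  0.019] 0.71
top amber [ 0.348 -0.468  0.112] 0.91
top tab 4 [-0.1312  0.0088]
-0.142 12 z [0.021 0.027 0.482] y 0.002
-0.128 17 z [0.022 0.027 0.419] y 0.002
-0.113 7 z [0.022 0.024 0.027] y 0.004
-0.098 9 z [0.025 0.027 0.028] y 0.001
-0.083 4 z [0.028 0.029 0.03 ] y 0.004
-0.068 12 z [0.028 0.031 0.033] y 0.0
-0.053 11 z [0.028 0.031 0.034] y 0.001
-0.038 11 z [0.026 0.029 0.031] y -0.0
-0.023 13 z [0.03  0.031 0.034] y -0.0
-0.008 17 z [0.026 0.029 0.032] y -0.001
0.007 13 z [0.03  0.033 0.035] y 0.001
0.022 7 z [0.029 0.031 0.034] y -0.0
0.052 13 z [0.057 0.059 0.062] y -0.003
stone dz/dx,dz/dy,z0 [0.0039 0.0035 0.0601] 1206
14 ['top'] [ 0.532  -0.393  -1.4214] 95.6 [2226]
14 ['side'] [ 0.533  -0.3919 -1.407 ] 88.9 [1875]
14 ['top', 'side'] [ 0.5322 -0.3923 -1.4148] 187.6 [2226, 1875]
1 ['top'] [ 0.5324 -0.3947 -1.4167] 107.7 [2199]
1 ['side'] [ 0.5343 -0.3929 -1.4182] 85.5 [1851]
1 ['top', 'side'] [ 0.5327 -0.3935 -1.4114] 203.9 [2199, 1851]
```

```bash
python3 -c "
from h import *
print(workorder.hand_in())"
```

```text
the job is handed in; nothing more can be done
None
```

The job is handed in at about 35 s of the 72 s: the stone rests level on the aluminium shim, within camera accuracy of about 4 mrad and 2 mm and about where it started, with the bar drawn out clear and lying on the stand. The gap between shim stop and stone was too small to check by camera after lowering; they met on insertion, and the stone then turned back about 0.02 rad, so the stop may stand that much off square.

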